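Reload a pipette tip box

ROBOT

A 7-joint arm with a two-finger parallel gripper is mounted at the origin on the work surface. World frame = base frame: x ahead of the robot, y to its left, z up, the work surface at z = 0. Lengths are in m, angles in rad, forces in N, time in s.
With the tool pointing down it reaches from about 0.425 to 0.875 m from the base axis. Payload 8.4 kg.
Tool frame: the origin (TCP) lies on the centre line of the jaws, within the pads' length; the fingertips stand 22 mm ahead of it and the grasp point (between the pads) lies 3 mm ahead of it (bot.finger_overhang is the z of the fingertips in the tool frame, in m); z points along the fingers, y is the direction in which the jaws open and shut (so a half turn about z gives the same grasp; the last joint's range is limited). The gripper opens to 85 mm and grips with 20 to 120 N. Pads are 22 mm wide; open, the fingers measure 114 mm over their backs; the gripper's body (76 mm by 85 mm) begins 54 mm behind the grasp point. The pads swing forward as they close: fully open they stand 13 mm farther back than shut.
Start: joints at [-1.317, 0.333, 0.04, 1.465, -0.013, 1.343, -0.059], TCP at [0.225, 0.61, 0.253] pointing down, gripper open.
Joint ranges: [-2.58, 2.58], [-0.38, 2.09], [-1.3, 1.39], [0.25, 2.4], [-1.5, 4.64], [0.08, 2.09], [-2.65, 2.65]. Speed limits (rad/s): [2.22, 2.22, 2.79, 2.79, 3.14, 3.14, 3.14].

INTERFACE

Orientations are given as a rotation vector (axis times angle).
In Python, from workcell import bot, get_image, camera_model, ticket gives the robot as it stands. The module is installed in compiled form; this text tells all that it offers.
- The arm moves only by the tool servo_tool, never from a script. Its arguments are lists of equal length, an entry for each row: "dp": the shift along the tool's x, y, z in mm, a list of three; "turn": the turn, a rotation vector about the tool's x, y, z in degrees, a list of three; "claw": the opening, from -1 (shut) to 1 (fully open), so that 0 is half open. In form: {"dp": [[tx, ty, tz], ...], "turn": [[rx, ry, rz], ...], "claw": [claw, ...]}. A call has 1 to 12 rows; each row shifts and turns the commanded pose from where the row before left it, along the tool's axes as they then stand; what a row does not reach is not made up. A row lasts 1/8 s, in which the tool goes at most 62.5 mm and 10.7 degrees, less where a joint would pass 70% of its speed; a pose out of reach is approached as far as the arm can. A call with a gripper value outside its range is refused whole. The fingers move at their own pace and stop on an object; "grip_force" is the grip in N (left out, the last holds). Time passes only in rows, so rows that do not move let the fingers close. It gives the time, the measured TCP pose, the force and the opening at its end, in the units of the state.
- bot.read_state(): the state, without advancing time (a new reading comes with each control period).
- get_image(name): name is "scene" or "top" or "wrist"; returns the picture (480x640x3 uint8, blue, green, red); there is no depth.
- camera_model(name): a dict with "fov_y" (degrees; the focal length in pixels is half the picture's height over the tangent of half this angle, whatever the lens; pixels are square), "cx", "cy" (the principal point, pixels), "R" (3x3) and "t" (3): a world point X has camera coordinates R X + t. Camera axes: x right, y down, z forward; pixel columns grow to the right and rows downward; lengths in m; the calibration is good to about 2 mm. A picture is of the moment at which its call begins: read the wrist's pose just before it. camera_model takes no time and is no camera call; for the wrist camera it gives the pose at the moment of the call.
- ticket.finish_job(): hands the job in, once; it reports no verdict.
The state is a dict: "time": time; "qpos": joint angles; "qd": joint speeds; "effort": joint torques, N m; "tcp_pos": TCP position; "tool_rot": TCP orientation; "contact_force": force on the tool from outside, world axes, zero at the start; "moment": the same for the moment, N m; "finger_gap": finger opening in m.
Only numpy, scipy, OpenCV 4.12 (cv2) and the standard library are available. Lean on these libraries where they do the work, as an engineer would, in place of code of your own. Each camera call takes 0.05 s, during which the arm holds its last target.

TASK

Reload the empty green tip box: lift the yellow refill tray of tips out of its white carrier by its bare long edges and set it into the box, where it will stop high on the two end clips. Then push it home by its ribbed thumb pads, one end after the other, until each clip snaps over and that end sits flush on the rim; feel for the click and stop there, never pushing with more than 25 N. Keep the tray level enough not to spill, do not touch the tips, leave everything else on the bench alone, and leave the tray clipped in at both ends.

Things in the scene. Friction and masses are not known exactly. Their poses are not given: they have to be found in the camera images.
- tray: The loose refill tray: rigid yellow deck 122 mm long (x), 58 mm wide (y), 8 mm thick, with a 2.4 mm thick ledge reaching 5 mm beyond each end; 0.10 to 0.17 kg. Origin: centre of the deck's underside, z up. Below it a skirt 113.4 by 45.4 mm, 18 mm deep, bottom edges rounded by 3 mm, fits into box or carrier with 1.3 mm play all round. It fits either way round.
- grip (a point): Middle of the tray's deck, 4 mm above its underside, axes as the tray. Grip here across the bare long edges: 58 mm apart in y, 8 mm high. They overhang the walls of box and carrier by 2 mm, with free air beside and below them for 50 mm. Tips stand in between, up to 9.5 mm above this point.
- tips: The 40 clear pipette tips in the tray (frame and origin as tray), in the field |x| under 35 mm, |y| under 21.5 mm. Their tops are 13.5 mm above the origin, their points 37 mm below it. Sterile: not to be touched.
- pad_a: The ribbed, raised thumb pad at the tray's +x end: 51 mm from the tray's middle, 16 mm above the deck's underside, 2.5 mm above the tips (origin: centre of its top, axes as the tray). 20 mm (x) by 34 mm (y), its inner edge 6 mm from the tips. Push straight down on it.
- pad_b: The same thumb pad at the tray's -x end.
- box: The empty, open green tip box with two white end clips: 122 mm long (x), 54 mm wide, walls 3 mm, on a foot 150 by 78 mm that raises it more or less (rim 62 to 74 mm above the bench). Fixed. Origin: middle of the box, 62 mm below the rim, z up.
- seat (a point): Centre of the box's mouth at rim height (62 mm above its origin), axes as the box. A tray that is home has its origin here and its pad tops 16 mm above. Just set in, it stops about 10 mm too high on the two clips. The rim it lands on is hard and hardly yields.
- clip_a_tip (a point): Tip of the hook of the white spring clip (28 mm wide) at the box's +x end, 62.5 mm from the middle, 4.5 mm above the rim; its inner face slopes out and up to 13 mm. Pushed, the end bends its clip out: the push peaks at roughly 4 to 14 N some 4 mm above home, drops by half or more, to nothing when the hook snaps over the ledge 1.6 mm above home, and rises steeply at the rim.
- clip_b_tip (a point): The same for the clip at the box's -x end.
- carrier: White carrier with a blue band in which the tray comes: an open box with the same walls and 62 mm rim, the tray lying on the rim along its x, but no clips: the tray lifts straight out and is clear after 40 mm. Foot 136 by 70 mm. Fixed. Origin: centre of its underside.
- full_box: Another green tip box, loaded, under a clear lid: 150 by 78 mm, 108 mm high; loose, stays where it is. Origin: centre of its underside.
- lid: The clear lid of the box to be reloaded, lying open side up: 148 by 66 mm, 42 mm high. Origin: centre of its underside.
- tube_1: 50 ml screw-cap tube standing upright, blue cap, 34 mm across, 113 mm high. Origin: centre of its underside.
- tube_2: A second such tube.
- plate: 96-well microplate, 128 by 86 mm, 14 mm high. Origin: centre of its underside.
- trough: White reagent trough, empty, 125 by 45 mm, 28 mm high. Origin: centre of its underside.
- marker: Marker pen lying near the robot, 135 mm long, 12 mm thick. Origin: the middle of its underside.
Things that resemble listed ones, but are neither listed nor needed, are in the scene too. There is more than one size of the tray; the one meant has the size given above. Leave any red look-alike of the carrier alone.

How it is judged:
On the way, in this order (a step that is already met when the one before it is completed fails the run):
1. the tray is lifted more than 20 mm up out of the carrier (z of tray in the frame of carrier above 0.085 m), for 0.1 s.
2. the tray is in the box and stands high at both ends, on the clips (horizontal distance between tray and seat below 0.004 m and z of each of pad_a, pad_b in the frame of seat above 0.021 m and z of tray in the frame of seat below 0.0135 m), for 0.1 s.
3. one end is home while the other still stands high on its clip (horizontal distance between tray and seat below 0.004 m and ((z of pad_a in the frame of seat below 0.0175 m and z of pad_b in the frame of seat above 0.021 m) or (z of pad_b in the frame of seat below 0.0175 m and z of pad_a in the frame of seat above 0.021 m))), for 0.1 s.
At the end, for the whole second after the job is handed in: The tray is in the green box, centred within 4 mm and in line with it within 0.06 rad, both thumb pads within 1.5 mm of their home height (16 mm above the rim), so that both clips have snapped over; the tray at rest and let go, nothing touching its tips (horizontal distance between tray and seat below 0.004 m and z of each of pad_a, pad_b in the frame of seat below 0.0175 m and angle between the x axis of tray and the x axis of box, either way round below 0.06 rad and linear speed of tray below 0.01 m/s and contact force between tips and anything else below 0.5 N).
It fails at once if a thumb pad is pushed with more than 25 N (contact force between any of pad_a, pad_b and anything else above 25 N).
It fails at once if the tray is rammed or forced against the box with more than 45 N (contact force between tray and box above 45 N).
It fails at once if the robot touches the tips (contact force between tips and the fingers above 0.3 N or contact force between tips and the arm above 0.3 N).
It fails at once if the tray is tipped more than 20 degrees, so that tips spill (angle between tray's own z axis and vertical above 0.35 rad).
It fails at once if another thing on the bench is moved by more than 20 mm (distance of any of full_box, lid, tube_1, tube_2, plate, trough, marker from where it was at the start of the episode above 0.02 m).
It also fails if it takes over 72 s, if anything falls off the work surface, if the arm or the gripper's body presses on something with over 40 N, if the wrist force passes 120 N, or if a joint passes its speed limit or range.

## Working session

There is one attempt and no reset: what is moved stays moved. The work goes in short steps, Python scripts to look and compute and a tool call to move; the robot and the scene stay as the last step left them, time stands still between calls to the robot, and variables do not carry over. Pictures are saved under pics/ and viewed, and the job is handed in when it is done.

Besides the shell and the picture viewer there is one more tool, called after ">>>" as name(argument=value, ...) on one line, values as JSON. servo_tool: Moves the arm, as the interface text tells. Its arguments: {"type":"object","properties":{"dp":{"type":"array"},"turn":{"type":"array"},"claw":{"type":"array"},"grip_force":{"type":"number"}},"required":["dp","turn","claw"]}

```bash
mkdir -p pics; ls; python3 - <<'E'
from workcell import bot,get_image,camera_model
import cv2
print(bot.read_state())
print(bot.finger_overhang)
for n in ["scene","top","wrist"]:
    m=camera_model(n); print(n,m)
    cv2.imwrite(f"pics/{n}0.png",get_image(n))
E
```

```text
pics
{'time': 0.0, 'qpos': array([-1.31723779,  0.33390008,  0.03987463,  1.46627098, -0.01339601,
        1.34331967, -0.0584805 ]), 'qd': array([ 0.00011377, -0.00036657, -0.00053991,  0.00020782,  0.00070297,
        0.00091595,  0.0010684 ]), 'effort': array([-7.80382852e-04, -6.58543038e+01,  1.36493839e+00, -4.05564666e+01,
        1.66842918e-02,  1.23265228e-02, -4.02746389e-05]), 'tcp_pos': array([0.22444623, 0.60956426, 0.2524284 ]), 'tool_rot': array([-5.51208995e-01, -3.09268161e+00,  2.54917579e-03]), 'contact_force': array([ 0.20276138,  0.64919691, -0.15759386]), 'moment': array([0.01610483, 0.02490869, 0.03336568]), 'finger_gap': 0.08535226183546504}
0.022
scene {'fov_y': 57.59916478759402, 'cx': 318.65290235130374, 'cy': 242.09412783196458, 'R': array([[ 0.51510336,  0.85707173, -0.00982782],
       [ 0.67057153, -0.41010456, -0.61818127],
       [-0.53385612,  0.31183699, -0.78597413]]), 't': array([-0.25285451, -0.31603349,  1.40322413])}
top {'fov_y': 47.21957235879533, 'cx': 313.62074606478023, 'cy': 240.2694582004008, 'R': array([[ 0.02392549, -0.99944658,  0.02311085],
       [-0.98739643, -0.0272421 , -0.15590434],
       [ 0.15644764, -0.01908948, -0.98750176]]), 't': array([-0.05447255,  0.54194027,  1.06823221])}
wrist {'fov_y': 70.02537982723675, 'cx': 323.0797816867726, 'cy': 240.26650459225672, 'R': array([[ 0.34552056,  0.93841045, -0.00116581],
       [ 0.89533723, -0.32928853,  0.29990051],
       [ 0.28104588, -0.10466558, -0.95396977]]), 't': array([-0.64817369, -0.03770986,  0.38075949])}
```

View pics/scene0.png

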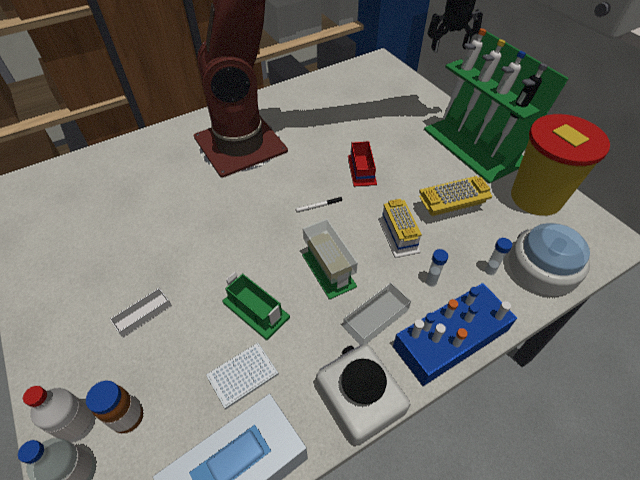

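View pics/top0.png

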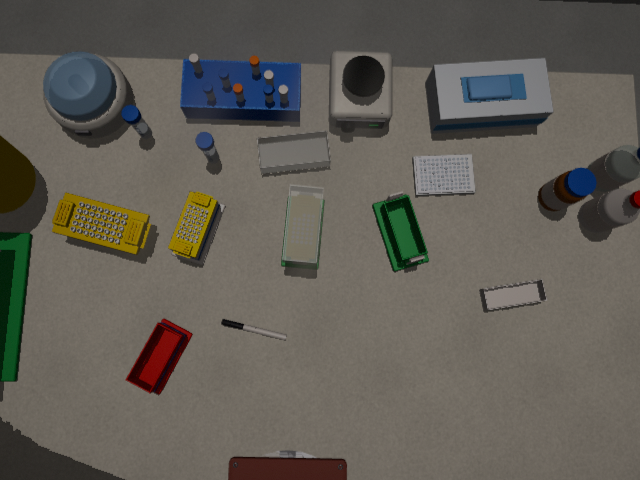

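View pics/wrist0.png

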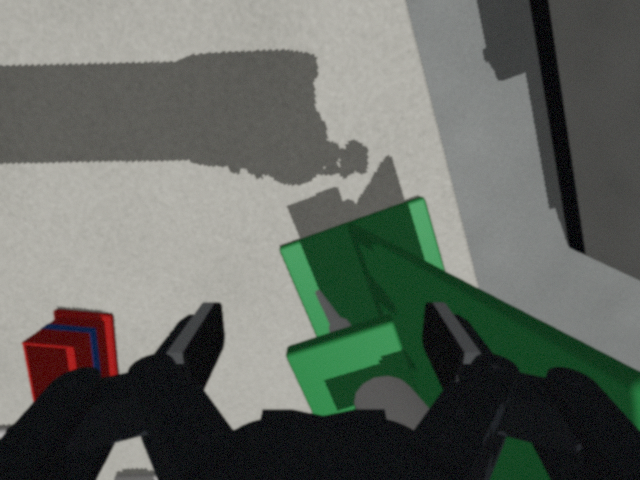

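The scene and top views show two yellow trays. The top-view pixels are (195,225), small, in a white carrier with a blue band, and (102,222), larger. The open green box is at (402,233) and the lidded full box at (303,227). I'll measure the trays and enlarge the views.

```bash
cat > h.py <<'E'
import numpy as np, cv2
from workcell import bot,get_image,camera_model
from scipy.spatial.transform import Rotation as Ro
def f(m): return 240/np.tan(np.radians(m["fov_y"]/2))
def ray(m,u,v):
    R=np.array(m["R"]);t=np.array(m["t"])
    d=R.T@np.array([(u-m["cx"])/f(m),(v-m["cy"])/f(m),1]); return -R.T@t,d/np.linalg.norm(d)
def onz(m,u,v,z):
    o,d=ray(m,u,v); return o+d*(z-o[2])/d[2]
def tri(obs):
    A=np.zeros((3,3));b=np.zeros(3);rs=[ray(*o) for o in obs]
    for o,d in rs:
        P=np.eye(3)-np.outer(d,d);A+=P;b+=P@o
    X=np.linalg.solve(A,b)
    return X,[np.linalg.norm((np.eye(3)-np.outer(d,d))@(X-o)) for o,d in rs]
def proj(m,X):
    c=np.array(m["R"])@np.asarray(X)+m["t"]; return np.array([m["cx"]+f(m)*c[0]/c[2],m["cy"]+f(m)*c[1]/c[2]])
def hsvmask(im,lo,hi): return cv2.inRange(cv2.cvtColor(im,cv2.COLOR_BGR2HSV),np.array(lo),np.array(hi))
E
python3 - <<'E'
from h import *
T=cv2.imread("pics/top0.png");S=cv2.imread("pics/scene0.png")
mt=camera_model("top");ms=camera_model("scene")
a=cv2.resize(T[170:280,40:240],None,fx=4,fy=4,interpolation=cv2.INTER_CUBIC)
b=cv2.resize(T[170:290,350:450],None,fx=4,fy=4,interpolation=cv2.INTER_CUBIC)
b=cv2.resize(b,(366,440))
cv2.imwrite("pics/cropT.png",a); cv2.imwrite("pics/cropTbox.png",b)
c=cv2.resize(S[170:260,370:500],None,fx=6,fy=6,interpolation=cv2.INTER_CUBIC);cv2.imwrite("pics/cropS.png",c)
for n,im,m in (("top",T,mt),("scene",S,ms)):
    M=hsvmask(im,(20,120,60),(35,255,255));M=cv2.morphologyEx(M,cv2.MORPH_CLOSE,np.ones((7,7)))
    for k in cv2.findContours(M,cv2.RETR_EXTERNAL,cv2.CHAIN_APPROX_NONE)[0]:
        if cv2.contourArea(k)<400: continue
        r=cv2.minAreaRect(k);B=cv2.boxPoints(r);W=np.array([onz(m,*p,.07)[:2] for p in B])
        print(n,r,"centre",W.mean(0).round(3),"sides",np.linalg.norm(W[0]-W[1]).round(3),np.linalg.norm(W[1]-W[2]).round(3))
E
```

```text
top ((101.06570434570312, 223.25738525390625), (96.42208862304688, 41.92702102661133), 15.154067993164062) centre [0.562 0.379] sides 0.083 0.192
top ((192.19207763671875, 224.1208038330078), (29.725610733032227, 66.66012573242188), 20.854455947875977) centre [0.565 0.2  ] sides 0.132 0.06
scene ((401.800048828125, 220.10006713867188), (45.615779876708984, 21.913467407226562), 63.43495178222656) centre [0.571 0.198] sides 0.065 0.144
scene ((454.85296630859375, 194.91177368164062), (28.376667022705078, 70.0927963256836), 75.96376037597656) centre [0.575 0.373] sides 0.207 0.105
scene ((550.1130981445312, 183.81385803222656), (70.82624816894531, 67.92143249511719), 19.98310661315918) centre [0.672 0.624] sides 0.291 0.188
```

View pics/cropT.png

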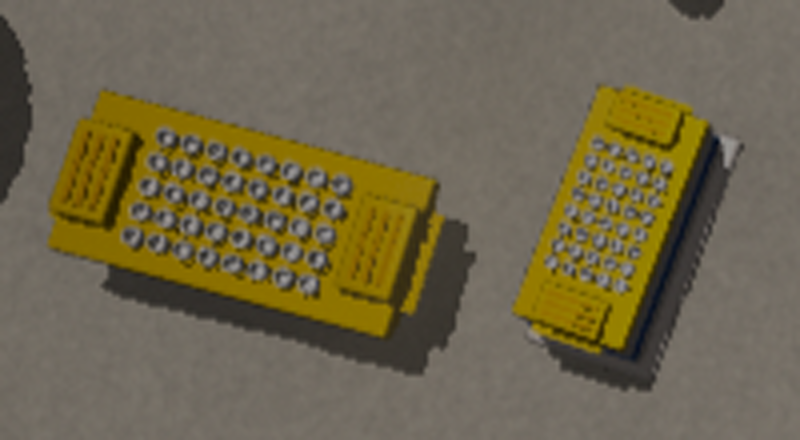

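View pics/cropS.png

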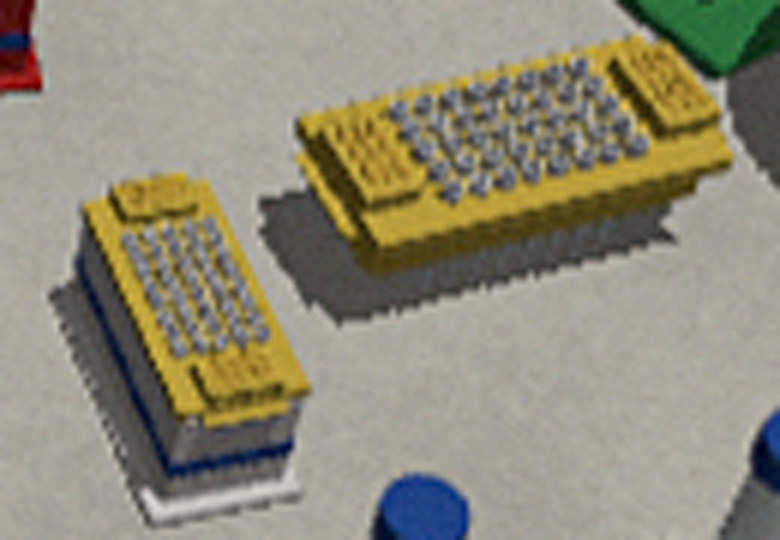

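View pics/cropTbox.png

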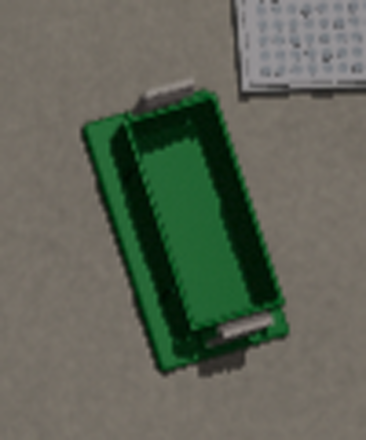

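Candidates: top (192,224) measures 132x60 mm including its ledges and sits in the white carrier with the blue band. Top (101,223) measures 192x83 mm and is the oversized look-alike. The first matches the text (122+2·5 by 58), and the crop confirms it. Next I'll work out its yaw and the first hover.

```bash
cat >> h.py <<'E'
def pose():
    s=bot.read_state(); return np.array(s["tcp_pos"]),Ro.from_rotvec(s["tool_rot"]),s
def down(yaw):  # tool x axis heading yaw, z down
    c,s=np.cos(yaw),np.sin(yaw)
    return Ro.from_matrix(np.array([[c,s,0],[s,-c,0],[0,0,-1]]))
def go(target,yaw):
    p,R,_=pose(); d=R.inv().apply(np.array(target)-p)*1000
    t=(R.inv()*down(yaw)).as_rotvec(degrees=True)
    print("dp tool total",d.round(1),"turn",t.round(2)); return d,t
E
python3 - <<'E'
from h import *
p,R,s=pose();print(R.as_matrix().round(3))
mt=camera_model("top");ms=camera_model("scene")
T=cv2.imread("pics/top0.png")
# wrist cam in tool frame
m=camera_model("wrist");C=-np.array(m["R"]).T@m["t"]
print("cam in tool",R.inv().apply(C-p).round(4),"axes",(R.inv().as_matrix()@np.array(m["R"]).T).round(3))
M=hsvmask(T,(20,120,60),(35,255,255))
M=cv2.morphologyEx(M,cv2.MORPH_CLOSE,np.ones((7,7)))
for k in cv2.findContours(M,cv2.RETR_EXTERNAL,cv2.CHAIN_APPROX_NONE)[0]:
    if 400<cv2.contourArea(k)<2500:
        W=np.array([onz(mt,*p[0],.068)[:2] for p in k],np.float32)
        print(cv2.minAreaRect(W*1000))
# green box foot & rim in top
G=hsvmask(T,(45,80,20),(80,255,255))
for k in cv2.findContours(G,cv2.RETR_EXTERNAL,cv2.CHAIN_APPROX_NONE)[0]:
    if cv2.contourArea(k)>500:
        W=np.array([onz(mt,*p[0],.03)[:2] for p in k],np.float32)
        print("green",cv2.minAreaRect(k),cv2.minAreaRect(W*1000))
for n,(u,v) in dict(tube1=(205,140),lid=(294,153),full=(303,227),plate=(444,175),trough=(512,296),marker=(253,330)).items(): print(n,onz(mt,u,v,.05).round(3))
E
```

```text
[[-0.938  0.346 -0.   ]
 [ 0.346  0.938 -0.001]
 [-0.    -0.001 -1.   ]]
cam in tool [ 0.0782 -0.0012 -0.1213] axes [[ 0.    -0.954 -0.3  ]
 [ 1.    -0.     0.   ]
 [-0.    -0.3    0.954]]
((565.2884521484375, 200.54248046875), (58.8697624206543, 131.61727905273438), 72.4596176147461)
green ((15.5, 306.5), (149.0, 31.0), 90.0) ((400.6307067871094, 547.7428588867188), (296.8201599121094, 61.8046989440918), 6.3973283767700195)
green ((400.5438232421875, 231.9858856201172), (71.47024536132812, 38.682350158691406), 72.12129974365234) ((567.6296997070312, -219.22450256347656), (147.0185546875, 80.2520523071289), 18.06424331665039)
tube1 [0.745 0.189 0.05 ]
lid [0.723 0.004 0.05 ]
full [ 0.569 -0.018  0.05 ]
plate [ 0.686 -0.306  0.05 ]
trough [ 0.44  -0.439  0.05 ]
marker [0.361 0.074 0.05 ]
```

```bash
python3 - <<'E'
from h import *
go((0.603,0.188,0.27),np.radians(162.5))
E
```

```text
dp tool total [-500.9 -264.9  -17. ] turn [-0.07  0.   -2.71]
```

>>> servo_tool(dp=[[0,0,-45],[0,0,-45],[-16.6,-45,0],[-16.6,-45,0],[-16.6,-45,0],[-16.6,-45,0],[-16.6,-45,0]], turn=[[0,0,0],[0,0,0],[0,0,0],[0,0,0],[0,0,0],[0,0,0],[0,0,0]], claw=[1,1,1,1,1,1,1])

```text
time: 1.02
tcp_pos: [0.2246, 0.3684, 0.3431]
tool_rot: [-0.551, -3.093, 0.0]
contact_force: [0.5, -0.9, 0.3]
finger_gap: 0.0853
```

>>> servo_tool(dp=[[-41.8,-4,7.3],[-41.8,-4,7.3],[-41.8,-4,7.3],[-41.8,-4,7.3],[-41.8,-4,7.3],[-41.8,-4,7.3],[-41.8,-4,7.3],[-41.8,-4,7.3],[-41.8,-4,7.3],[-41.8,-4,7.3],[0,0,0],[0,0,0]], turn=[[0,0,-2.7],[0,0,0],[0,0,0],[0,0,0],[0,0,0],[0,0,0],[0,0,0],[0,0,0],[0,0,0],[0,0,0],[0,0,0],[0,0,0]], claw=[1,1,1,1,1,1,1,1,1,1,1,1])

```text
time: 2.52
tcp_pos: [0.6101, 0.2046, 0.27]
tool_rot: [-0.478, -3.104, 0.0]
contact_force: [-0.4, -0.4, 0.4]
finger_gap: 0.0854
```

```bash
cat >> h.py <<'E'
import pickle
def shot(name):
    m=camera_model("wrist");im=get_image("wrist")
    cv2.imwrite(f"pics/{name}.png",im);pickle.dump(m,open(f"pics/{name}.pkl","wb"))
    p,R,s=pose();print(s["time"],p.round(4),R.as_matrix()[:,0].round(4),R.as_matrix()[:,2].round(4),"F",s["contact_force"].round(2),"gap",round(s["finger_gap"],4))
    return m,im
E
python3 - <<'E'
from h import *
shot("w1")
E
```

```text
2.575 [0.6099 0.2051 0.2703] [-9.539e-01  3.001e-01  6.000e-04] [-5.e-04  4.e-04 -1.e+00] F [-0.53 -0.49  0.3 ] gap 0.0849
```

View pics/w1.png

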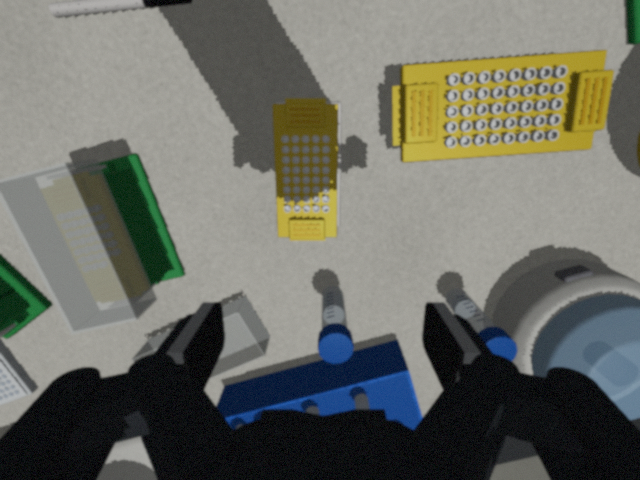

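The wrist view shows the small tray at about (307,170), spanning columns 273–340 and rows 98–240, half in the gripper's shadow. Next is a second, closer view with a lateral shift.

>>> servo_tool(dp=[[0,10,26],[0,10,27],[0,10,27],[0,0,0],[0,0,0]], turn=[[0,0,0],[0,0,0],[0,0,0],[0,0,0],[0,0,0]], claw=[1,1,1,1,1])

```text
time: 3.2
tcp_pos: [0.6196, 0.2331, 0.1919]
tool_rot: [0.477, 3.104, 0.001]
contact_force: [0.6, -0.1, -0.7]
finger_gap: 0.0855
```

```bash
python3 - <<'E'
from h import *
m,im=shot("w2")
for n in ("w1","w2"):
    im=cv2.imread(f"pics/{n}.png");H=cv2.cvtColor(im,cv2.COLOR_BGR2HSV)
    M=hsvmask(im,(18,110,50),(36,255,255))
    M=cv2.morphologyEx(M,cv2.MORPH_CLOSE,np.ones((15,15)))
    n_,L,st,ce=cv2.connectedComponentsWithStats(M)
    print(n,[(s.tolist(),c.round(1).tolist()) for s,c in zip(st,ce) if s[4]>2000][1:])
cv2.imwrite("pics/w2c.png",cv2.resize(cv2.imread("pics/w2.png")[60:340,160:420],None,fx=2,fy=2,interpolation=cv2.INTER_CUBIC))
cv2.imwrite("pics/w1c.png",cv2.resize(cv2.imread("pics/w1.png")[80:260,240:370],None,fx=3,fy=3,interpolation=cv2.INTER_CUBIC))
E
```

```text
3.25 [0.6199 0.2329 0.1922] [-0.9536  0.301  -0.0016] [ 0.002  0.001 -1.   ] F [ 0.39 -0.98  0.23] gap 0.0854
w1 [([392, 50, 221, 112, 20516], [500.2, 105.5]), ([273, 98, 65, 142, 8455], [305.5, 167.7])]
w2 [([369, 22, 271, 148, 34421], [506.7, 96.1]), ([210, 86, 91, 184, 14660], [257.9, 175.7])]
```

View pics/w2c.png

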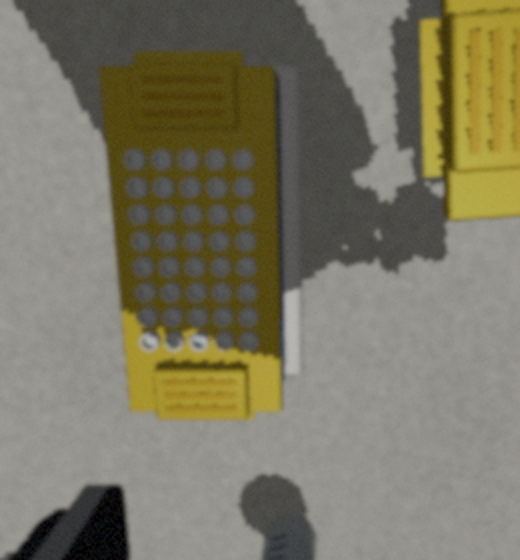

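View pics/w1c.png

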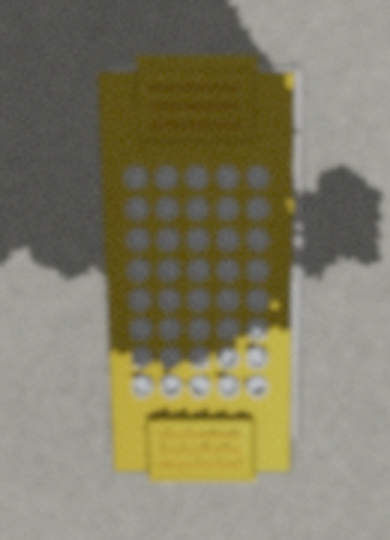

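```bash
python3 - <<'E'
from h import *
m1=pickle.load(open("pics/w1.pkl","rb"));m2=pickle.load(open("pics/w2.pkl","rb"))
k=["TL","TR","BL","BR"]
a=[(273.3,104.3),(337.7,104.3),(278.3,236.7),(336.7,236.7)]
b=[(210,93.5),(298.5,93.5),(225,265.5),(300.5,264.5)]
X=[]
for n,p,q in zip(k,a,b):
    x,r=tri([(m1,*p),(m2,*q)]);X.append(x);print(n,x.round(4),np.round(r,4))
X=np.array(X);c=X.mean(0);print("centre",c.round(4))
for m,P in((m1,a),(m2,b)):
  for z in (.070,c[2]):
    Y=np.array([onz(m,*p,z) for p in P]); 
    d=(Y[0]+Y[1]-Y[2]-Y[3]); e=Y[1]+Y[3]-Y[0]-Y[2]
    print(z,"c",Y.mean(0).round(4),"len",np.linalg.norm(d)/2,"wid",np.linalg.norm(e)/2,"yaw",np.degrees(np.arctan2(d[1],d[0])),np.degrees(np.arctan2(e[1],e[0]))+90)
E
```

```text
TL [0.4996 0.193  0.0722] [0. 0.]
TR [0.5155 0.2473 0.0583] [0.0002 0.0002]
BL [0.6138 0.1566 0.0726] [0.0001 0.0001]
BR [0.6319 0.2104 0.0682] [0.0004 0.0004]
centre [0.5652 0.2018 0.0678]
0.07 c [0.5655 0.2015 0.07  ] len 0.12088092020255084 wid 0.05674873422151838 yaw 162.53559616397902 162.48720267955878
0.06781453306635025 c [0.5657 0.2013 0.0678] len 0.12170319311088347 wid 0.05713475830748941 yaw 162.53559616397902 162.48720267955872
0.07 c [0.5653 0.2016 0.07  ] len 0.12057545257943712 wid 0.05773306712978791 yaw 162.11965547556272 162.90796957061522
0.06781453306635025 c [0.5655 0.2011 0.0678] len 0.12165956896504841 wid 0.05825215590555477 yaw 162.11965547556272 162.90796957061542
```

Both views agree: the deck centre is (0.5655, 0.2013), yaw 162.5°, size 121.7x58 mm and top at about 0.068–0.070, which matches 62+8 mm. I'll move over it.

```bash
python3 - <<'E'
from h import *
go((0.5655,0.2013,0.068),np.radians(162.5))
E
```

```text
dp tool total [ 42.6 -46.7 124.1] turn [ 0.09  0.09 -0.02]
```

>>> servo_tool(dp=[[14.2,-15.6,10],[14.2,-15.6,20],[14.2,-15.5,30],[0,0,20],[0,0,0],[0,0,0]], turn=[[0,0,0],[0,0,0],[0,0,0],[0,0,0],[0,0,0],[0,0,0]], claw=[1,1,1,1,1,1])

```text
time: 4.0
tcp_pos: [0.5661, 0.2018, 0.1115]
tool_rot: [0.478, 3.103, 0.001]
contact_force: [-0.3, 0.4, -0.2]
finger_gap: 0.0856
```

```bash
python3 - <<'E'
from h import *
shot("w3")
go((0.5655,0.2013,0.068),np.radians(162.5))
E
```

```text
4.05 [0.5661 0.2018 0.1116] [-0.9537  0.3009 -0.0016] [ 1.9e-03  7.0e-04 -1.0e+00] F [0.13 0.74 0.35] gap 0.0856
dp tool total [ 0.5 -0.7 43.6] turn [ 0.07  0.09 -0.01]
```

View pics/w3.png

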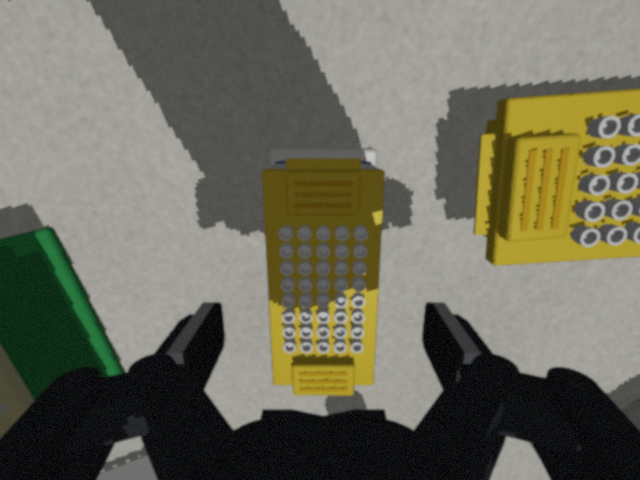

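The tray is centred at column 324 between the fingers, whose inner edges are at columns 222 and 424. I'll descend.

>>> servo_tool(dp=[[0.5,-0.7,11],[0,0,11],[0,0,11],[0,0,10.5],[0,0,0],[0,0,0]], turn=[[0,0,0],[0,0,0],[0,0,0],[0,0,0],[0,0,0],[0,0,0]], claw=[1,1,1,1,1,1])

```text
time: 4.8
tcp_pos: [0.5643, 0.2008, 0.067]
tool_rot: [0.478, 3.105, 0.0]
contact_force: [0.2, -0.5, -0.1]
finger_gap: 0.0857
```

```bash
python3 - <<'E'
from h import *
shot("w4")
S=get_image("scene");cv2.imwrite("pics/s4.png",cv2.resize(S[150:270,340:500],None,fx=5,fy=5,interpolation=cv2.INTER_CUBIC))
E
```

```text
4.85 [0.5644 0.2008 0.0672] [-9.536e-01  3.010e-01 -4.000e-04] [ 5.e-04  2.e-04 -1.e+00] F [0.03 0.13 0.03] gap 0.0853
```

View pics/w4.png

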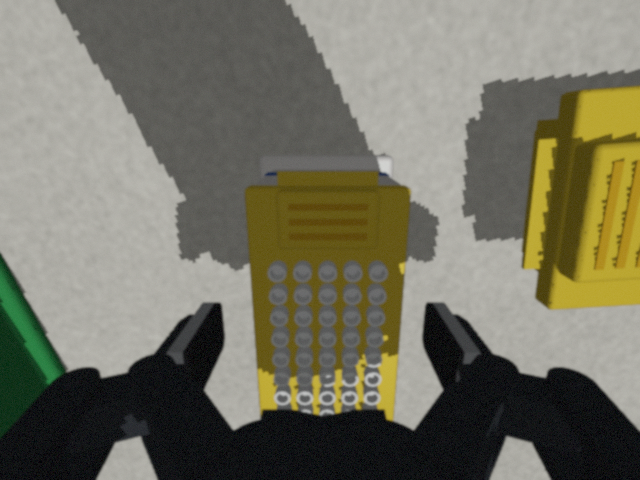

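View pics/s4.png

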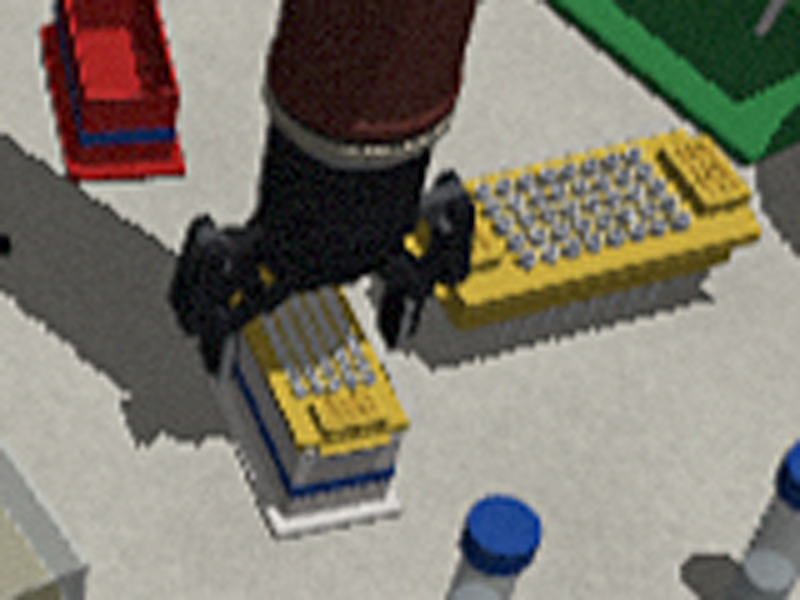

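>>> servo_tool(dp=[[0,0.8,0],[0,0,0],[0,0,0],[0,0,0],[0,0,0],[0,0,0],[0,0,0],[0,0,0]], turn=[[0,0,0],[0,0,0],[0,0,0],[0,0,0],[0,0,0],[0,0,0],[0,0,0],[0,0,0]], claw=[1,0.6,0.4,0,0,0,0,0], grip_force=40)

```text
time: 5.9
tcp_pos: [0.5645, 0.2015, 0.0671]
tool_rot: [0.478, 3.105, 0.0]
contact_force: [-1.7, -0.5, 5.4]
finger_gap: 0.0573
```

```bash
python3 - <<'E'
from h import *
shot("w5")
E
```

```text
5.95 [0.5645 0.2016 0.0671] [-9.536e-01  3.010e-01 -1.000e-04] [ 1.e-04  2.e-04 -1.e+00] F [-2.14 -0.48  5.16] gap 0.0573
```

View pics/w5.png

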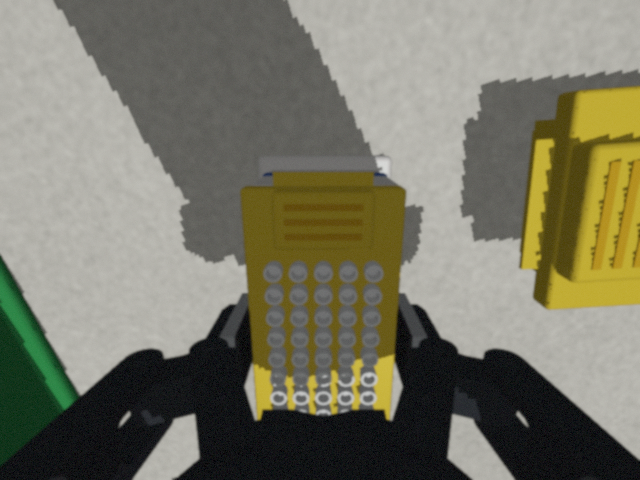

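Gripped: the gap is 57.3 mm against a 58 mm edge distance, and the deck is centred at about column 323. I'll lift straight up, slowly at first.

>>> servo_tool(dp=[[0,0,-4],[0,0,-8],[0,0,-12],[0,0,-16],[0,0,-20],[0,0,-20],[0,0,-20],[0,0,-20],[0,0,-20],[0,0,-15],[0,0,0],[0,0,0]], turn=[[0,0,0],[0,0,0],[0,0,0],[0,0,0],[0,0,0],[0,0,0],[0,0,0],[0,0,0],[0,0,0],[0,0,0],[0,0,0],[0,0,0]], claw=[0,0,0,0,0,0,0,0,0,0,0,0])

```text
time: 7.45
tcp_pos: [0.564, 0.2015, 0.2212]
tool_rot: [-0.478, -3.104, 0.001]
contact_force: [0.8, -0.2, -2.5]
finger_gap: 0.0567
```

```bash
python3 - <<'E'
from h import *
shot("w6")
cv2.imwrite("pics/s6.png",get_image("scene")[100:400,180:580])
E
```

```text
7.5 [0.564  0.2014 0.221 ] [-9.537e-01  3.009e-01  9.000e-04] [-1.2e-03 -7.0e-04 -1.0e+00] F [ 0.21  0.63 -1.08] gap 0.0572
```

View pics/w6.png

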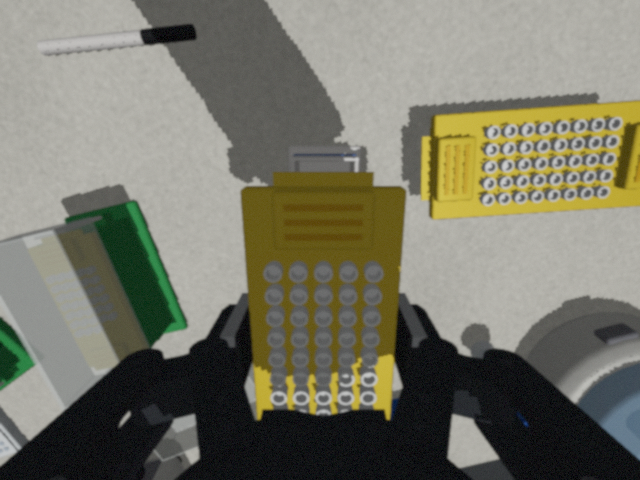

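View pics/s6.png

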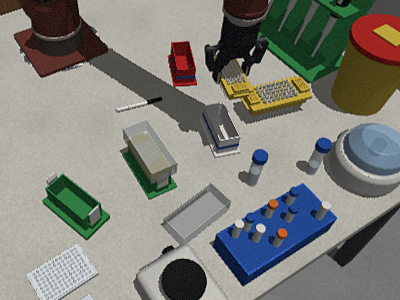

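The tray is held steadily, and the tips and deck sit at the same pixels as before the lift. Next I'll turn to the box's heading and view it from two places.

>>> servo_tool(dp=[[0,0,-10],[0,0,-10],[0,0,-10],[0,0,0],[0,0,0],[0,0,0]], turn=[[0,0,-7.1],[0,0,-7.1],[0,0,-7.1],[0,0,-7.1],[0,0,-7.1],[0,0,0]], claw=[0,0,0,0,0,0])

```text
time: 8.3
tcp_pos: [0.5642, 0.2014, 0.2512]
tool_rot: [0.49, -3.102, 0.001]
contact_force: [0.2, -0.7, -1.5]
finger_gap: 0.0571
```

```bash
python3 - <<'E'
from h import *
p,R,s=pose();print(p,np.degrees(np.arctan2(R.as_matrix()[1,0],R.as_matrix()[0,0])),s["qpos"].round(2))
b=np.array([.568,-.219,.25]);ya=np.radians(198)
tx=np.array([np.cos(ya),np.sin(ya),0]);ty=np.array([np.sin(ya),-np.cos(ya),0])
go(b-.13*tx+.05*ty,ya); go(b-.13*tx-.05*ty,ya)
E
```

```text
[0.56417231 0.20136419 0.25116896] -162.06156029748178 [-0.78  0.24  0.44  1.62 -0.1   1.31  1.55]
dp tool total [  -4.1 -351.     1.2] turn [-0.01 -0.06 -0.06]
dp tool total [  -4.2 -451.     1.3] turn [-0.01 -0.06 -0.06]
```

>>> servo_tool(dp=[[0,-15,0],[0,-30,0],[-0.5,-40,0],[-0.5,-40,0],[-0.5,-40,0],[-0.5,-40,0],[-0.5,-40,0],[-0.5,-40,0],[-0.5,-40,0],[-0.5,-26,0],[0,0,0],[0,0,0]], turn=[[0,0,0],[0,0,0],[0,0,0],[0,0,0],[0,0,0],[0,0,0],[0,0,0],[0,0,0],[0,0,0],[0,0,0],[0,0,0],[0,0,0]], claw=[0,0,0,0,0,0,0,0,0,0,0,0])

```text
time: 9.8
tcp_pos: [0.6764, -0.1309, 0.2516]
tool_rot: [0.489, -3.103, -0.001]
contact_force: [-0.5, 0.6, -0.8]
finger_gap: 0.057
```

```bash
python3 - <<'E'
from h import *
shot("b1");print(bot.read_state()["qpos"].round(2))
E
```

```text
9.85 [ 0.6765 -0.1301  0.2517] [-9.510e-01 -3.091e-01  1.000e-04] [-3.e-04  6.e-04 -1.e+00] F [ 0.5   0.63 -0.86] gap 0.0571
[-0.28  0.46  0.58  1.38 -0.25  1.38  2.19]
```

>>> servo_tool(dp=[[0,-20,0],[0,-30,0],[0,-30,0],[0,-20,0],[0,0,0],[0,0,0]], turn=[[0,0,0],[0,0,0],[0,0,0],[0,0,0],[0,0,0],[0,0,0]], claw=[0,0,0,0,0,0])

```text
time: 10.6
tcp_pos: [0.7076, -0.2252, 0.2518]
tool_rot: [-0.492, 3.103, 0.001]
contact_force: [-0.5, 0.2, -1.0]
finger_gap: 0.0571
```

```bash
python3 - <<'E'
from h import *
shot("b2");print(bot.read_state()["qpos"].round(2))
E
```

```text
10.65 [ 0.7077 -0.2248  0.2518] [-9.507e-01 -3.102e-01 -4.000e-04] [ 1.e-04  9.e-04 -1.e+00] F [ 0.41  0.17 -1.31] gap 0.0572
[-0.11  0.58  0.59  1.22 -0.31  1.43  2.33]
```

View pics/b1.png

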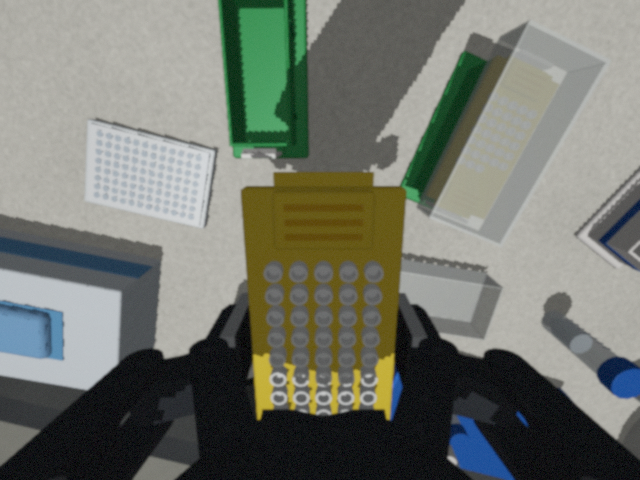

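View pics/b2.png

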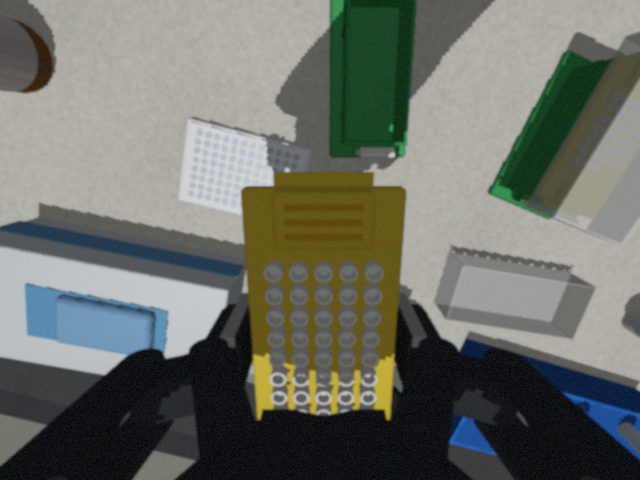

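The box's far end is cut off, so I'll shift toward it and to each side. That should bring the whole box into view clear of the held tray.

>>> servo_tool(dp=[[10,-16,0],[15,-24,0],[15,-24,0],[15,-16,0],[0,0,0],[0,0,0]], turn=[[0,0,0],[0,0,0],[0,0,0],[0,0,0],[0,0,0],[0,0,0]], claw=[0,0,0,0,0,0])

```text
time: 11.4
tcp_pos: [0.6803, -0.3182, 0.2519]
tool_rot: [-0.493, 3.102, 0.001]
contact_force: [0.7, 0.8, -1.0]
finger_gap: 0.057
```

```bash
python3 - <<'E'
from h import *
shot("b3");print(bot.read_state()["qpos"].round(2))
E
```

```text
11.45 [ 0.6806 -0.3177  0.2518] [-9.506e-01 -3.105e-01 -7.000e-04] [ 4.e-04  1.e-03 -1.e+00] F [ 0.88  0.5  -1.2 ] gap 0.0569
[ 0.02  0.6   0.6   1.19 -0.33  1.44  2.46]
```

>>> servo_tool(dp=[[0,20,0],[0,35,0],[0,45,0],[0,45,0],[0,45,0],[0,35,0],[0,20,0],[0,0,0],[0,0,0]], turn=[[0,0,0],[0,0,0],[0,0,0],[0,0,0],[0,0,0],[0,0,0],[0,0,0],[0,0,0],[0,0,0]], claw=[0,0,0,0,0,0,0,0,0])

```text
time: 12.58
tcp_pos: [0.6044, -0.0865, 0.252]
tool_rot: [-0.492, 3.102, -0.001]
contact_force: [-0.3, 0.6, -1.1]
finger_gap: 0.057
```

```bash
python3 - <<'E'
from h import *
shot("b4");print(bot.read_state()["qpos"].round(2))
for n in("b3","b4"):
    im=cv2.imread(f"pics/{n}.png")
    G=hsvmask(im,(45,80,20),(85,255,255))
    for k in cv2.findContours(G,cv2.RETR_EXTERNAL,cv2.CHAIN_APPROX_NONE)[0]:
        if cv2.contourArea(k)>2000: print(n,cv2.boundingRect(k))
E
```

```text
12.625 [ 0.6044 -0.087   0.252 ] [-9.513e-01 -3.082e-01 -1.000e-04] [ 3.e-04 -5.e-04 -1.e+00] F [-0.47 -0.08 -1.67] gap 0.0569
[-0.4   0.28  0.58  1.59 -0.16  1.32  2.08]
b3 (553, 112, 87, 149)
b3 (404, 55, 107, 154)
b4 (144, 55, 105, 155)
```

View pics/b3.png

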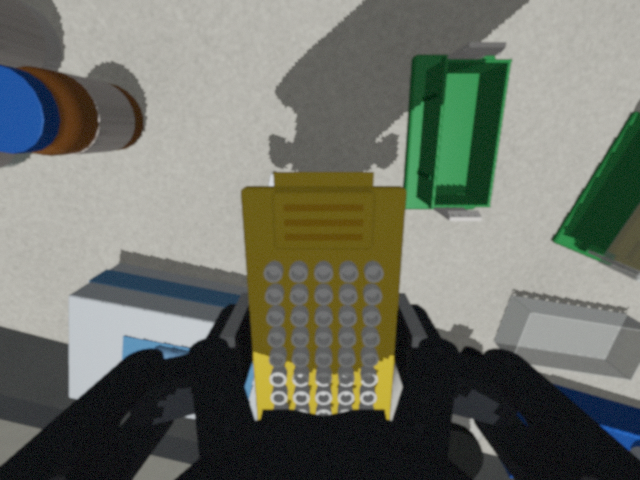

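View pics/b4.png

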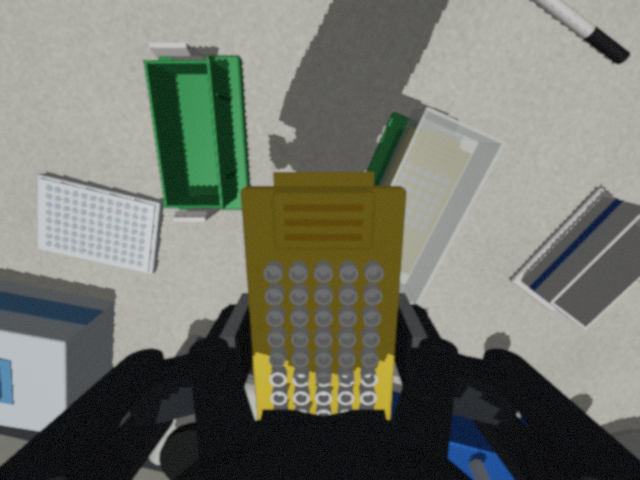

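Both views now show the whole green box: b3 at columns 404–510, rows 55–208, and b4 at columns 144–249, rows 55–210. I'll enlarge them to pick the rim corners.

```bash
python3 - <<'E'
import cv2
a=cv2.imread("pics/b3.png")[35:225,395:525];b=cv2.imread("pics/b4.png")[35:225,135:265]
o=cv2.hconcat([cv2.resize(x,None,fx=3,fy=3,interpolation=cv2.INTER_CUBIC) for x in(a,b)])
cv2.imwrite("pics/bc.png",o);print(o.shape)
E
```

```text
(570, 780, 3)
```

View pics/bc.png

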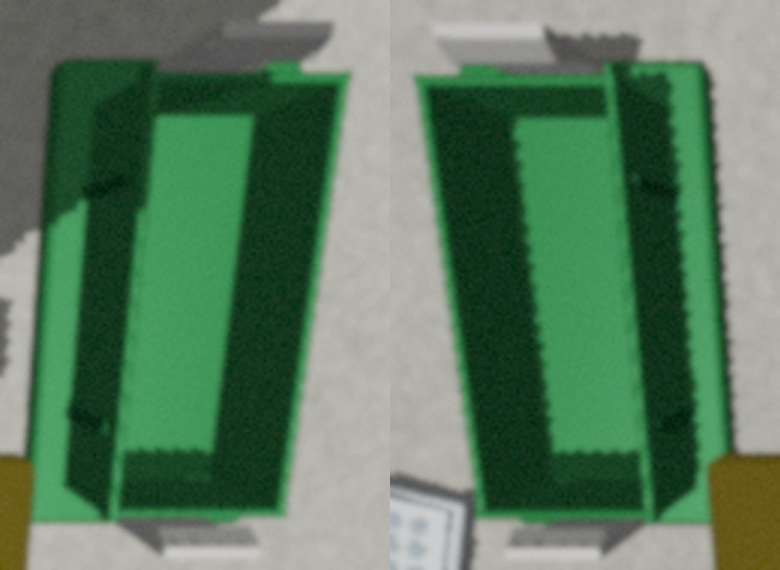

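```bash
python3 - <<'E'
from h import *
m3=pickle.load(open("pics/b3.pkl","rb"));m4=pickle.load(open("pics/b4.pkl","rb"))
A={"TL":(153,72),"TR":(349,75),"BL":(112,518),"BR":(281,516)}
B={"TL":(25,77),"TR":(217,70),"BL":(90,515),"BR":(265,518)}
X={}
for k in A:
    p=(395+A[k][0]/3,35+A[k][1]/3);q=(135+B[k][0]/3,35+B[k][1]/3)
    x,r=tri([(m3,*p),(m4,*q)]);X[k]=x;print(k,x.round(4),np.round(r,4))
P=np.array([X[k] for k in("TL","TR","BL","BR")]);c=P.mean(0)
l=(P[0]+P[1]-P[2]-P[3])/2;w=(P[1]+P[3]-P[0]-P[2])/2
print("rim centre",c.round(4),"len",np.linalg.norm(l),"wid",np.linalg.norm(w),"heading",np.degrees(np.arctan2(l[1],l[0])),np.degrees(np.arctan2(w[1],w[0]))+90)
# clip outer-top bars: pixel middles of upper edge etc
for n,p,q in(("farclip L",(223,22),(434-390,25)),("farclip R",(332,24),(546-390,25)),("nearclip L",(165,555),(508-390,555)),("nearclip R",(260,554),(602-390,555))):
    x,r=tri([(m3,395+p[0]/3,35+p[1]/3),(m4,135+q[0]/3,35+q[1]/3)]);print(n,x.round(4),np.round(r,4))
for n,(u,v) in dict(TLfoot=(0,0)).items(): pass
# single-view checks at the rim height
for m,D,o in((m3,A,395),(m4,B,135)):
    Y=np.array([onz(m,o+D[k][0]/3,35+D[k][1]/3,c[2]) for k in("TL","TR","BL","BR")]);l=(Y[0]+Y[1]-Y[2]-Y[3])/2;w=(Y[1]+Y[3]-Y[0]-Y[2])/2
    print(Y.mean(0).round(4),np.linalg.norm(l),np.linalg.norm(w),np.degrees(np.arctan2(l[1],l[0])))
# foot / base corners in top and initial pics for check
mt=camera_model("top")
E
```

```text
TL [ 0.5217 -0.2656  0.0666] [0.0003 0.0003]
TR [ 0.5053 -0.2161  0.0679] [0.0009 0.0009]
BL [ 0.6362 -0.2276  0.0665] [0.0007 0.0007]
BR [ 0.6206 -0.1775  0.0642] [0. 0.]
rim centre [ 0.5709 -0.2217  0.0663] len 0.12115479144153746 wid 0.052315498322836135 heading -161.5604365072083 197.81756009811835
farclip L [ 0.5088 -0.2566  0.079 ] [0.0001 0.0001]
farclip R [ 0.5001 -0.2298  0.0781] [0.0002 0.0002]
nearclip L [ 0.6407 -0.2129  0.0792] [0.0003 0.0003]
nearclip R [ 0.6319 -0.1865  0.0795] [0.0001 0.0001]
[ 0.5711 -0.2217  0.0663] 0.1211858546149844 0.052038298979649344 -161.96670752985025
[ 0.5705 -0.2219  0.0663] 0.1210431175296143 0.052425376108109996 -161.27062229010852
```

```bash
python3 - <<'E'
from h import *
im=cv2.imread("pics/b4.png");m=pickle.load(open("pics/b4.pkl","rb"))
M=hsvmask(im,(18,110,40),(36,255,255))
M=cv2.morphologyEx(M,cv2.MORPH_CLOSE,np.ones((9,9)))
M[:, :225]=0;M[:,420:]=0
for v in (175,180,184,186,188,190,195,210,230,250,270,290):
    u=np.where(M[v]>0)[0]; print(v,u.min() if len(u) else None,u.max() if len(u) else None,end=" | ")
print()
p=np.array([0.6044,-0.087,0.252]);R=down(np.arctan2(-.3082,-.9513))
Xt=R.inv()
def tool(u,v,z):
    o,d=ray(m,u,v);o=Xt.apply(o-p);d=Xt.apply(d);return o+d*(z-o[2])/d[2]
for z in(-.006,-.003,0,.003):
    L=[];
    for v in(195,210,230,250):
        u=np.where(M[v]>0)[0];a=tool(u.min()-.5,v,z);b=tool(u.max()+.5,v,z);L.append((a[1]*1e3,b[1]*1e3,(b-a)[1]*1e3))
    print(z,"far edge x",tool(323,186.5,z)[0].round(4),"ledge end(z+6.8)",tool(323,172,z+.0056)[0].round(4),np.round(L,1).tolist())
E
```

```text
175 274 373 | 180 274 373 | 184 274 373 | 186 247 389 | 188 244 401 | 190 242 404 | 195 242 404 | 210 243 403 | 230 244 402 | 250 246 400 | 270 247 399 | 290 249 398 | 
-0.006 far edge x 0.0611 ledge end(z+6.8) 0.0653 [[-27.2, 28.0, 55.2], [-27.2, 28.1, 55.3], [-27.4, 28.2, 55.6], [-27.2, 28.0, 55.2]]
-0.003 far edge x 0.0607 ledge end(z+6.8) 0.065 [[-27.9, 28.7, 56.7], [-27.9, 28.8, 56.7], [-28.1, 28.9, 57.0], [-27.9, 28.7, 56.6]]
0 far edge x 0.0602 ledge end(z+6.8) 0.0647 [[-28.6, 29.5, 58.1], [-28.7, 29.5, 58.1], [-28.8, 29.7, 58.5], [-28.6, 29.5, 58.1]]
0.003 far edge x 0.0598 ledge end(z+6.8) 0.0644 [[-29.4, 30.2, 59.5], [-29.4, 30.2, 59.6], [-29.5, 30.4, 59.9], [-29.3, 30.2, 59.5]]
```

The box rim centre is about (0.5707, −0.2217) at z≈0.066, measuring 121x52 mm with the clip tops at 0.079 (rim + 13, consistent), heading −161.9°. In hand, the tray centre is at tool (−0.9, +0.4) mm. I'll cross-check the box with the top camera and compute the move.

```bash
python3 - <<'E'
from h import *
mt=camera_model("top");T=cv2.imread("pics/top0.png")
c=np.array([.5707,-.2217,.0665]);ya=np.radians(-161.85)
x=np.array([np.cos(ya),np.sin(ya),0]);y=np.array([np.sin(ya),-np.cos(ya),0])
V=cv2.resize(T[180:285,360:445],None,fx=6,fy=6,interpolation=cv2.INTER_CUBIC)
for a,b in((61,27),(61,-27),(-61,-27),(-61,27)):
    q=proj(mt,c+x*a/1e3+y*b/1e3);k=((q+.5-[360,180])*6-.5).astype(int);cv2.circle(V,tuple(int(i) for i in k),3,(0,0,255),-1)
cv2.imwrite("pics/tchk.png",V)
go((0.5700,-0.2224,0.17),ya)
E
```

```text
dp tool total [  74.4 -118.1   82. ] turn [-0.03  0.   -0.2 ]
```

View pics/tchk.png

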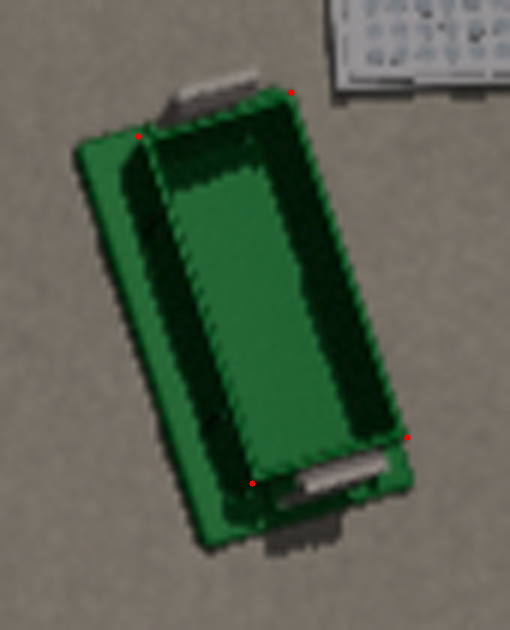

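The top camera agrees: the projected rim corners fall on the image's rim corners to within 1 px (2 mm). I'll move above the box.

>>> servo_tool(dp=[[8,-14,0],[15,-24,8],[18,-28,18],[18,-28,22],[10,-16,22],[5.4,-8.1,12],[0,0,0],[0,0,0],[0,0,0]], turn=[[0,0,-0.2],[0,0,0],[0,0,0],[0,0,0],[0,0,0],[0,0,0],[0,0,0],[0,0,0],[0,0,0]], claw=[0,0,0,0,0,0,0,0,0])

```text
time: 13.75
tcp_pos: [0.5711, -0.2209, 0.1707]
tool_rot: [-0.499, 3.1, -0.0]
contact_force: [0.6, -0.6, -0.4]
finger_gap: 0.0571
```

```bash
python3 - <<'E'
from h import *
shot("p1")
go((0.5700,-0.2224,0.128),np.radians(-161.85))
E
```

```text
13.8 [ 0.571  -0.2209  0.1705] [-0.9496 -0.3134 -0.0011] [ 0.0011  0.     -1.    ] F [-0.07 -0.93 -0.29] gap 0.0566
dp tool total [ 1.5 -1.1 42.5] turn [-0.02  0.06  0.12]
```

View pics/p1.png

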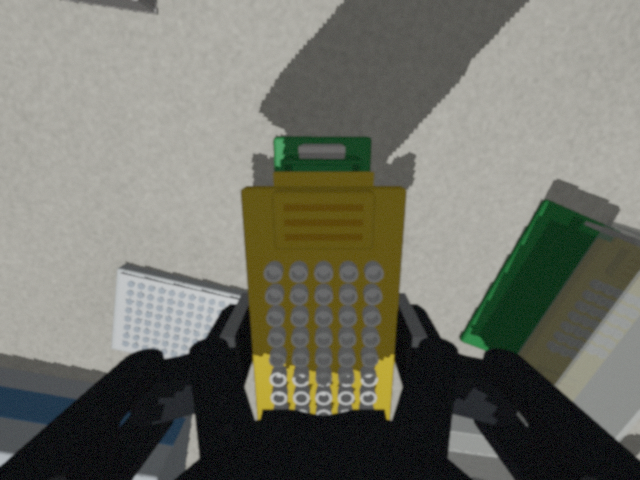

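>>> servo_tool(dp=[[1.5,-0.8,10],[0,0,15],[0,0,12],[0,0,5.5],[0,0,0],[0,0,0],[0,0,0]], turn=[[0,0,0.1],[0,0,0],[0,0,0],[0,0,0],[0,0,0],[0,0,0],[0,0,0]], claw=[0,0,0,0,0,0,0])

```text
time: 14.68
tcp_pos: [0.5694, -0.223, 0.1278]
tool_rot: [-0.494, 3.102, -0.001]
contact_force: [-0.2, -0.4, -1.6]
finger_gap: 0.0573
```

```bash
python3 - <<'E'
from h import *
m,im=shot("p2")
go((0.5700,-0.2224,0.1),np.radians(-161.85))
cv2.imwrite("pics/p2c.png",cv2.resize(im[80:280,220:430],None,fx=3,fy=3,interpolation=cv2.INTER_CUBIC))
S=get_image("scene");cv2.imwrite("pics/p2s.png",cv2.resize(S[190:350,180:340],None,fx=3.7,fy=3.7,interpolation=cv2.INTER_CUBIC))
E
```

```text
14.725 [ 0.5694 -0.223   0.1277] [-9.506e-01 -3.104e-01 -5.000e-04] [ 6.e-04 -2.e-04 -1.e+00] F [-0.45 -0.23 -1.7 ] gap 0.0571
dp tool total [-0.8  0.4 27.7] turn [-0.02  0.03 -0.06]
```

View pics/p2c.png

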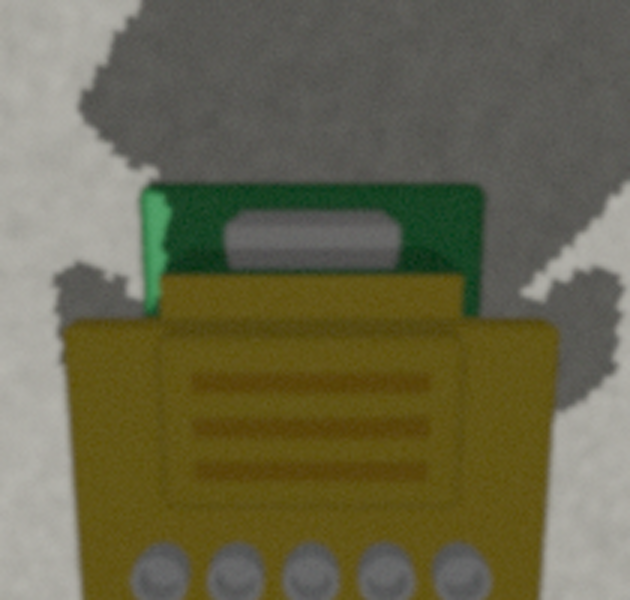

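View pics/p2s.png

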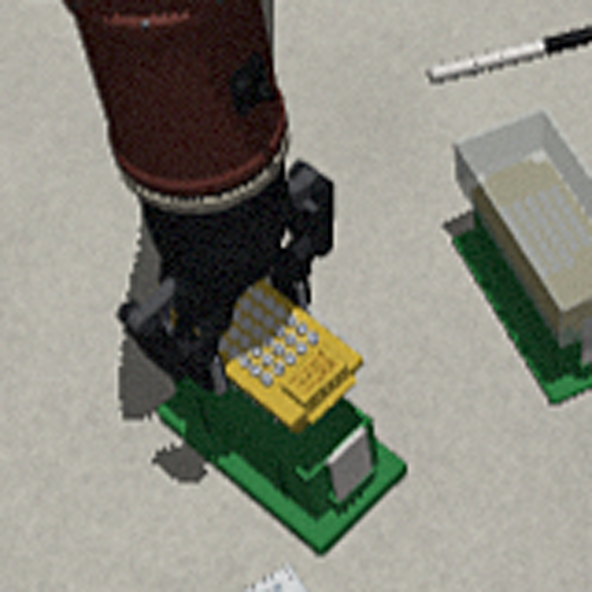

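```bash
python3 - <<'E'
from h import *
m=pickle.load(open("pics/p2.pkl","rb"));p=np.array([.5694,-.223,.1277]);Rt=down(np.arctan2(-.3104,-.9506)).inv()
for n,u,v,z in(("clip top outer",324.5,150.7,.079),("clip inner?",324.5,169.5,.079),("foot end",324,141.7,.008),("ledge",324,171.3,.125)):
    print(n,(Rt.apply(onz(m,u,v,z)-p)*1e3).round(1))
E
```

```text
clip top outer [70.3  0.7 48.7]
clip inner? [61.4  0.7 48.7]
foot end [ 72.6   0.6 119.7]
ledge [65.4  0.3  2.7]
```

>>> servo_tool(dp=[[-0.4,0,6],[0,0,8],[0,0,8],[0,0,6],[0,0,4],[0,0,0],[0,0,0]], turn=[[0,0,0],[0,0,0],[0,0,0],[0,0,0],[0,0,0],[0,0,0],[0,0,0]], claw=[0,0,0,0,0,0,0])

```text
time: 15.65
tcp_pos: [0.5697, -0.2229, 0.0955]
tool_rot: [-0.494, 3.102, -0.0]
contact_force: [0.2, 0.1, -0.3]
finger_gap: 0.0569
```

```bash
python3 - <<'E'
from h import *
m,im=shot("p3")
go((0.5700,-0.2224,0.083),np.radians(-161.85))
cv2.imwrite("pics/p3c.png",cv2.resize(im[80:280,220:430],None,fx=3,fy=3,interpolation=cv2.INTER_CUBIC))
S=get_image("scene");cv2.imwrite("pics/p3s.png",cv2.resize(S[190:350,180:340],None,fx=3.7,fy=3.7,interpolation=cv2.INTER_CUBIC))
E
```

```text
15.7 [ 0.5697 -0.2229  0.0956] [-9.506e-01 -3.104e-01 -4.000e-04] [ 5.e-04 -2.e-04 -1.e+00] F [ 0.92  0.21 -0.87] gap 0.057
dp tool total [-0.4  0.4 12.6] turn [-0.02  0.02 -0.07]
```

View pics/p3c.png

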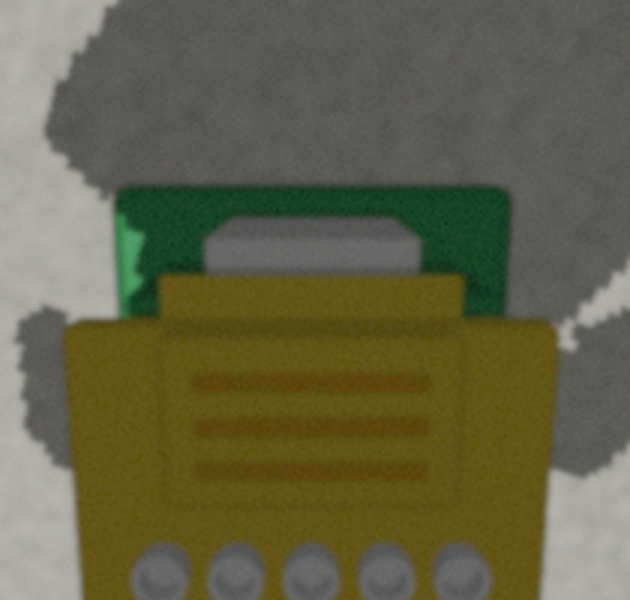

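View pics/p3s.png

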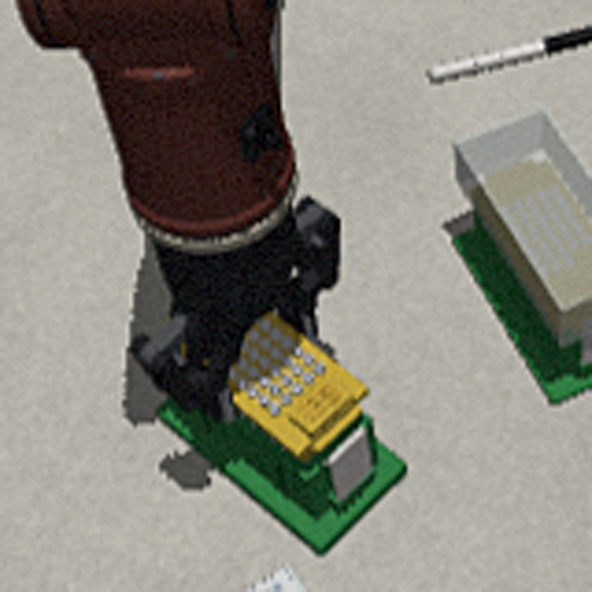

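The alignment is good: clip centre at crop column 312, ledge centre at 311. I'll lower in small steps and watch the force.

>>> servo_tool(dp=[[-0.3,0.3,2],[0,0,1.5],[0,0,1.5],[0,0,0]], turn=[[0,0,0],[0,0,0],[0,0,0],[0,0,0]], claw=[0,0,0,0])

```text
time: 16.25
tcp_pos: [0.5696, -0.2224, 0.0902]
tool_rot: [0.494, -3.102, -0.0]
contact_force: [-0.3, 0.1, -1.3]
finger_gap: 0.0572
```

>>> servo_tool(dp=[[0,0,1.5],[0,0,1.5],[0,0,0]], turn=[[0,0,0],[0,0,0],[0,0,0]], claw=[0,0,0])

```text
time: 16.62
tcp_pos: [0.5696, -0.2224, 0.0872]
tool_rot: [0.494, -3.102, -0.0]
contact_force: [0.4, -0.5, -1.5]
finger_gap: 0.0565
```

>>> servo_tool(dp=[[0,0,1.5],[0,0,0.5],[0,0,0]], turn=[[0,0,0],[0,0,0],[0,0,0]], claw=[0,0,0])

```text
time: 17.0
tcp_pos: [0.5697, -0.2224, 0.0853]
tool_rot: [0.494, -3.102, 0.0]
contact_force: [-0.6, 0.0, -1.2]
finger_gap: 0.0572
```

>>> servo_tool(dp=[[0,0,1],[0,0,0.5],[0,0,0]], turn=[[0,0,0],[0,0,0],[0,0,0]], claw=[0,0,0])

```text
time: 17.38
tcp_pos: [0.5697, -0.2224, 0.0837]
tool_rot: [0.494, -3.102, -0.0]
contact_force: [-0.1, -0.4, -2.0]
finger_gap: 0.0571
```

```bash
python3 - <<'E'
from h import *
m,im=shot("p4")
cv2.imwrite("pics/p4c.png",cv2.resize(im[80:280,220:430],None,fx=3,fy=3,interpolation=cv2.INTER_CUBIC))
E
```

```text
17.425 [ 0.5697 -0.2224  0.0838] [-9.506e-01 -3.104e-01  1.000e-04] [-1.e-04 -1.e-04 -1.e+00] F [ 0.06 -0.04 -1.17] gap 0.0569
```

View pics/p4c.png

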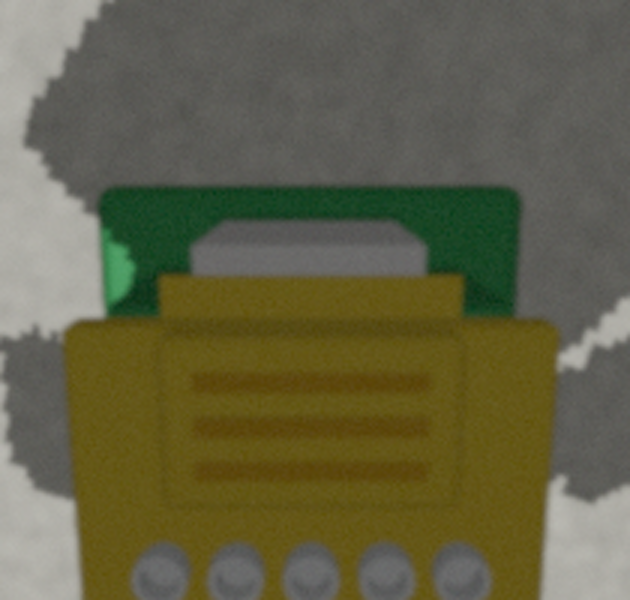

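>>> servo_tool(dp=[[0,-0.2,1],[0,0,0],[0,0,0]], turn=[[0,0,0],[0,0,0],[0,0,0]], claw=[0,0,0])

```text
time: 17.8
tcp_pos: [0.5699, -0.2226, 0.0829]
tool_rot: [-0.494, 3.102, -0.0]
contact_force: [0.8, 0.8, -0.2]
finger_gap: 0.0573
```

>>> servo_tool(dp=[[0,0,0.8],[0,0,0],[0,0,0]], turn=[[0,0,0],[0,0,0],[0,0,0]], claw=[0,0,0])

```text
time: 18.18
tcp_pos: [0.57, -0.2226, 0.0821]
tool_rot: [-0.494, 3.102, -0.0]
contact_force: [1.2, 0.6, 1.3]
finger_gap: 0.0573
```

>>> servo_tool(dp=[[0,0,0.8],[0,0,0],[0,0,0]], turn=[[0,0,0],[0,0,0],[0,0,0]], claw=[0,0,0])

```text
time: 18.55
tcp_pos: [0.5699, -0.2227, 0.0814]
tool_rot: [-0.494, 3.102, -0.0]
contact_force: [0.1, -0.1, 5.3]
finger_gap: 0.0573
```

Contact begins at TCP z≈0.0825 and reads 5 N at 0.0814, so the tray is standing on the clips (implied rim ≈0.067). I'll release it.

>>> servo_tool(dp=[[0,0,-0.7],[0,0,0],[0,0,0],[0,0,0],[0,0,0],[0,0,0]], turn=[[0,0,0],[0,0,0],[0,0,0],[0,0,0],[0,0,0],[0,0,0]], claw=[0,0.45,0.6,0.8,1,1])

```text
time: 19.3
tcp_pos: [0.5697, -0.2226, 0.0819]
tool_rot: [0.494, -3.102, 0.0]
contact_force: [0.2, 0.4, 0.2]
finger_gap: 0.0855
```

```bash
python3 - <<'E'
from h import *
m,im=shot("p5")
S=get_image("scene");cv2.imwrite("pics/p5s.png",cv2.resize(S[190:350,180:340],None,fx=3.7,fy=3.7,interpolation=cv2.INTER_CUBIC))
E
```

```text
19.35 [ 0.5697 -0.2226  0.0819] [-9.506e-01 -3.104e-01  1.000e-04] [-1.e-04 -0.e+00 -1.e+00] F [-0.38  0.08 -0.46] gap 0.0852
```

View pics/p5.png

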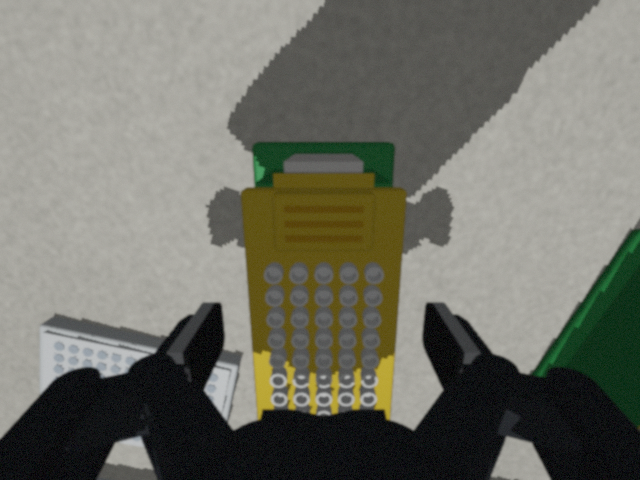

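View pics/p5s.png

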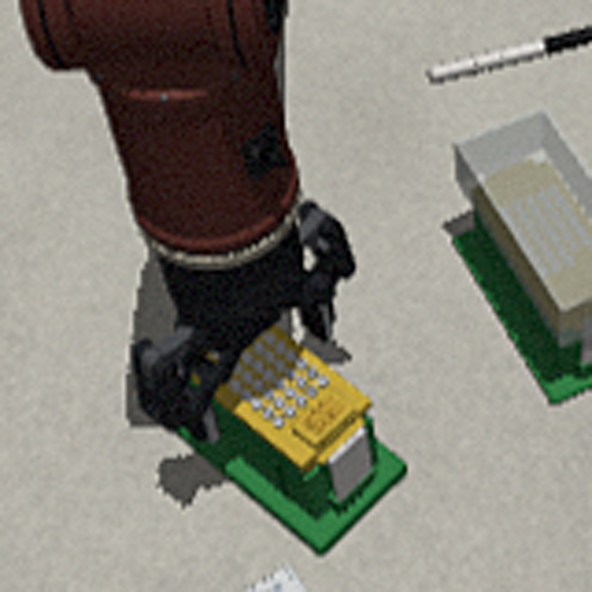

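The tray now stands high and level on both clips, released. I'll raise, shut the jaws, and go over the far (tool −x) pad, 53 mm out from the tray's middle.

>>> servo_tool(dp=[[0,0,-12],[0,0,-18],[0,0,-18],[0,0,-18],[0,0,-14],[-15,0,0],[-20,0,0],[-15,0,0],[-4,0,0],[0,0,0],[0,0,0],[0,0,0]], turn=[[0,0,0],[0,0,0],[0,0,0],[0,0,0],[0,0,0],[0,0,0],[0,0,0],[0,0,0],[0,0,0],[0,0,0],[0,0,0],[0,0,0]], claw=[1,1,1,0.5,0,-1,-1,-1,-1,-1,-1,-1])

```text
time: 20.9
tcp_pos: [0.6207, -0.2062, 0.1621]
tool_rot: [-0.493, 3.103, 0.0]
contact_force: [-0.2, -0.4, 0.5]
finger_gap: -0.0001
```

```bash
python3 - <<'E'
from h import *
m,im=shot("q1");print(bot.read_state()["qpos"].round(2))
S=get_image("scene");cv2.imwrite("pics/q1s.png",cv2.resize(S[190:350,180:340],None,fx=3.7,fy=3.7,interpolation=cv2.INTER_CUBIC))
E
```

```text
20.95 [ 0.6208 -0.2061  0.1621] [-9.508e-01 -3.099e-01 -2.000e-04] [ 2.e-04  1.e-04 -1.e+00] F [ 0.19 -0.53  0.3 ] gap -0.0001
[-0.2   0.45  0.6   1.59 -0.27  1.19  2.34]
```

View pics/q1.png

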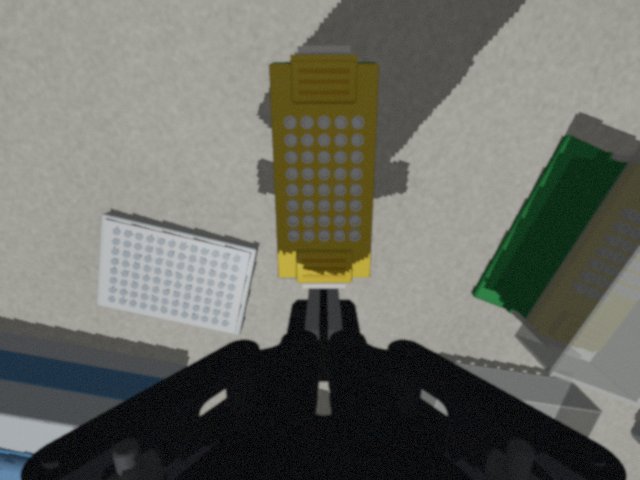

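View pics/q1s.png

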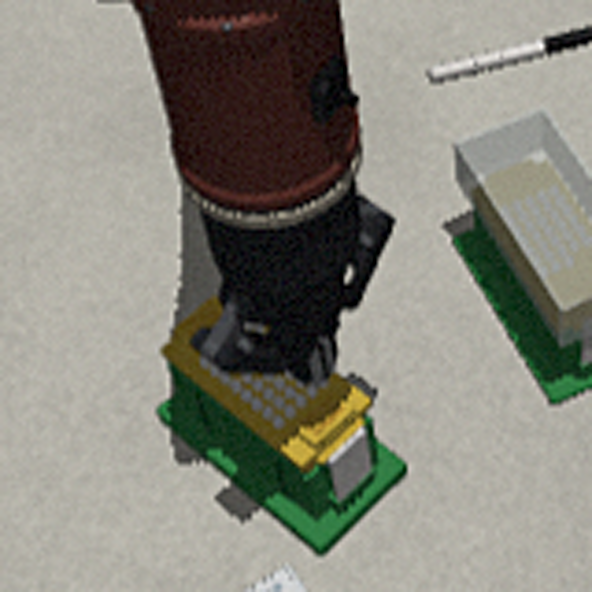

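```bash
python3 - <<'E'
from h import *
im=cv2.imread("pics/q1.png");m=pickle.load(open("pics/q1.pkl","rb"))
M=hsvmask(im,(18,110,40),(36,255,255));M=cv2.morphologyEx(M,cv2.MORPH_CLOSE,np.ones((15,15)));M[:, :240]=0;M[:,400:]=0
n,L,st,ce=cv2.connectedComponentsWithStats(M);i=1+np.argmax(st[1:,4]);print(st[i])
for v in(56,62,64,66,70,270,274,276,278,280,282,284):
    u=np.where(L[v]==i)[0];print(v,u.min() if len(u) else 0,u.max() if len(u) else 0,end=" | ")
p,R,s=pose()
z=.0845
C=[onz(m,*q,z) for q in((271,64),(378.5,64),(277.5,278),(371,278))]
Ct=[R.inv().apply(c-p)*1e3 for c in C];print(np.round(Ct,1).tolist());print(np.mean(Ct,0),np.mean(C,0))
# pads: near pad edges at pad top .0925
for q in((291.5,54),(357,54),(291.5,102),(357,102),(298,252),(351,252),(298,282),(351,282)): print(q,(R.inv().apply(onz(m,*q,.0925)-p)*1e3).round(1))
E
python3 - <<'E'
import cv2
im=cv2.imread("pics/q1.png");cv2.imwrite("pics/q1c.png",cv2.resize(im[230:330,250:400],None,fx=5,fy=5,interpolation=cv2.INTER_CUBIC))
E
```

```text
[  270    55   109   228 22246]
56 292 356 | 62 290 357 | 64 271 377 | 66 270 378 | 70 270 378 | 270 279 369 | 274 279 369 | 276 279 368 | 278 297 351 | 280 297 351 | 282 298 348 | 284 0 0 | [[113.1, -27.3, 77.6], [113.1, 29.0, 77.6], [-8.6, -28.8, 77.6], [-8.6, 30.2, 77.6]]
[52.24732744  0.77979785 77.60051665] [ 0.57098853 -0.2214866   0.0845    ]
(291.5, 54) [116.2 -15.8  69.6]
(357, 54) [116.2  16.9  69.6]
(291.5, 102) [ 94.  -16.4  69.6]
(357, 102) [94.  17.6 69.6]
(298, 252) [ 11.6 -14.8  69.6]
(351, 252) [11.6 16.4 69.6]
(298, 282) [ -7.7 -15.3  69.6]
(351, 282) [-7.7 16.9 69.6]
```

View pics/q1c.png

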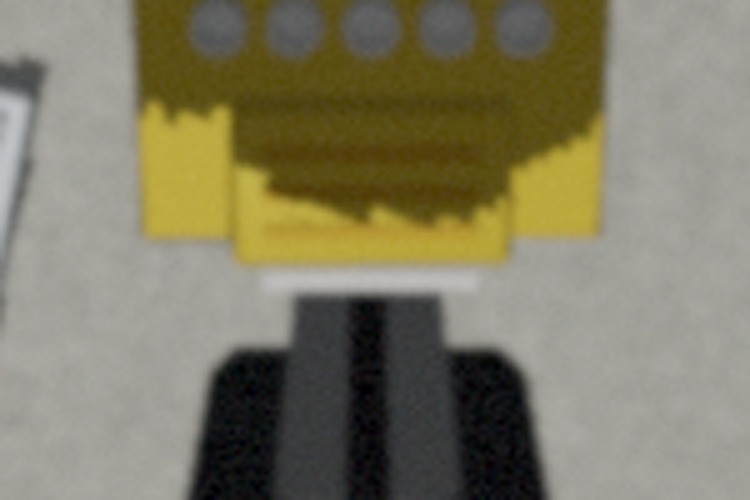

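The pad at the image bottom (crop columns 235–510) is centred at tool (+1.5, +0.8) mm, and the tips begin 17 mm to the inside, clear of the ±11 mm finger. I'll descend close to it.

>>> servo_tool(dp=[[-0.6,0.5,10],[0,0,15],[0,0,12],[0,0,6],[0,0,0],[0,0,0]], turn=[[0,0,0],[0,0,0],[0,0,0],[0,0,0],[0,0,0],[0,0,0]], claw=[-1,-1,-1,-1,-1,-1])

```text
time: 21.75
tcp_pos: [0.6218, -0.2054, 0.1193]
tool_rot: [-0.493, 3.102, -0.001]
contact_force: [-0.1, -0.1, -0.6]
finger_gap: 0.0002
```

```bash
python3 - <<'E'
from h import *
m,im=shot("q2")
S=get_image("scene");cv2.imwrite("pics/q2s.png",cv2.resize(S[210:330,200:320],None,fx=5,fy=5,interpolation=cv2.INTER_CUBIC))
E
```

```text
21.8 [ 0.6218 -0.2053  0.1194] [-9.506e-01 -3.104e-01 -6.000e-04] [ 8.e-04 -3.e-04 -1.e+00] F [-0.1  -0.6  -0.06] gap -0.0001
```

View pics/q2.png

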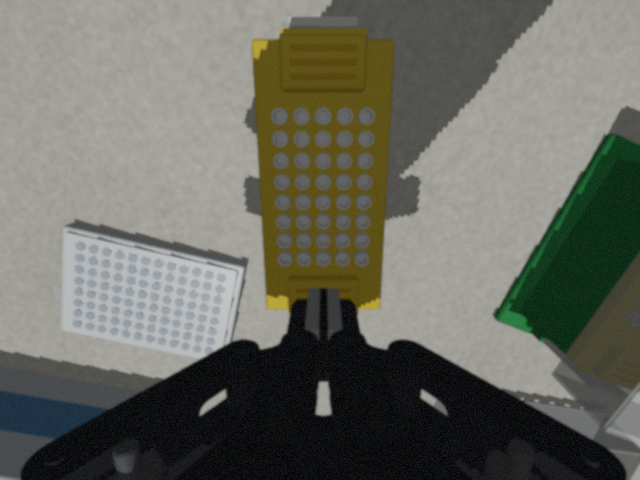

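View pics/q2s.png

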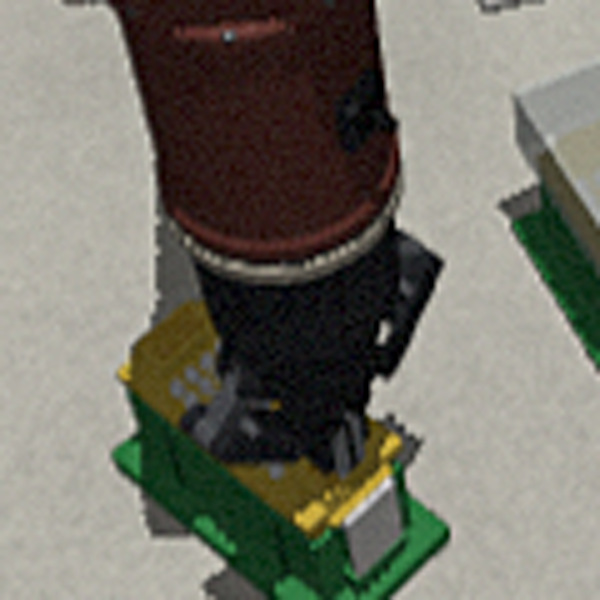

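>>> servo_tool(dp=[[0,0,1],[0,0,1],[0,0,0]], turn=[[0,0,0],[0,0,0],[0,0,0]], claw=[-1,-1,-1])

```text
time: 22.22
tcp_pos: [0.6215, -0.2052, 0.1168]
tool_rot: [0.494, -3.102, 0.0]
contact_force: [0.1, -1.2, -0.6]
finger_gap: 0.0005
```

>>> servo_tool(dp=[[0,0,0.7],[0,0,0.7],[0,0,0]], turn=[[0,0,0],[0,0,0],[0,0,0]], claw=[-1,-1,-1])

```text
time: 22.6
tcp_pos: [0.6215, -0.2052, 0.1154]
tool_rot: [0.494, -3.102, 0.0]
contact_force: [-1.0, -1.0, -0.5]
finger_gap: 0.0001
```

>>> servo_tool(dp=[[0,0,0.5],[0,0,0.5],[0,0,0]], turn=[[0,0,0],[0,0,0],[0,0,0]], claw=[-1,-1,-1])

```text
time: 22.98
tcp_pos: [0.6216, -0.2053, 0.1147]
tool_rot: [-0.494, 3.102, -0.0]
contact_force: [-0.7, -0.2, 2.9]
finger_gap: -0.0001
```

Contact with the pad is at TCP ≈0.115, as predicted. I'll push on in 0.5 mm steps.

>>> servo_tool(dp=[[0,0,0.5],[0,0,0.5],[0,0,0]], turn=[[0,0,0],[0,0,0],[0,0,0]], claw=[-1,-1,-1])

```text
time: 23.35
tcp_pos: [0.6215, -0.2053, 0.1136]
tool_rot: [-0.494, 3.102, -0.0]
contact_force: [-0.4, -0.0, 3.2]
finger_gap: 0.0005
```

>>> servo_tool(dp=[[0,0,0.5],[0,0,0.5],[0,0,0]], turn=[[0,0,0],[0,0,0],[0,0,0]], claw=[-1,-1,-1])

```text
time: 23.72
tcp_pos: [0.6215, -0.2053, 0.1125]
tool_rot: [0.494, -3.103, 0.0]
contact_force: [-1.3, -0.2, 3.4]
finger_gap: 0.0001
```

>>> servo_tool(dp=[[0,0,0.5],[0,0,0.5],[0,0,0]], turn=[[0,0,0],[0,0,0],[0,0,0]], claw=[-1,-1,-1])

```text
time: 24.1
tcp_pos: [0.6215, -0.2053, 0.1116]
tool_rot: [-0.494, 3.103, -0.0]
contact_force: [-1.7, -1.3, 4.8]
finger_gap: 0.0005
```

>>> servo_tool(dp=[[0,0,0.5],[0,0,0.5],[0,0,0]], turn=[[0,0,0],[0,0,0],[0,0,0]], claw=[-1,-1,-1])

```text
time: 24.48
tcp_pos: [0.6215, -0.2054, 0.1107]
tool_rot: [-0.493, 3.103, -0.0]
contact_force: [-1.4, -0.3, 6.8]
finger_gap: 0.0004
```

>>> servo_tool(dp=[[0,0,0.5],[0,0,0.5],[0,0,0]], turn=[[0,0,0],[0,0,0],[0,0,0]], claw=[-1,-1,-1])

```text
time: 24.85
tcp_pos: [0.6216, -0.2054, 0.11]
tool_rot: [-0.494, 3.102, -0.0]
contact_force: [-2.6, -0.7, 8.0]
finger_gap: -0.0002
```

>>> servo_tool(dp=[[0,0,0.5],[0,0,0.5],[0,0,0]], turn=[[0,0,0],[0,0,0],[0,0,0]], claw=[-1,-1,-1])

```text
time: 25.22
tcp_pos: [0.6218, -0.2051, 0.1085]
tool_rot: [-0.494, 3.102, -0.0]
contact_force: [1.2, -0.7, 4.0]
finger_gap: 0.0003
```

The force peaked near 8 N and has dropped to 4 N. I'll continue in finer steps.

>>> servo_tool(dp=[[0,0,0.4],[0,0,0.4],[0,0,0]], turn=[[0,0,0],[0,0,0],[0,0,0]], claw=[-1,-1,-1])

```text
time: 25.6
tcp_pos: [0.6209, -0.2049, 0.1071]
tool_rot: [0.494, -3.101, -0.001]
contact_force: [0.2, 0.2, -0.4]
finger_gap: 0.0002
```

>>> servo_tool(dp=[[0,0,0.4],[0,0,0.4],[0,0,0]], turn=[[0,0,0],[0,0,0],[0,0,0]], claw=[-1,-1,-1])

```text
time: 25.98
tcp_pos: [0.6214, -0.2051, 0.1067]
tool_rot: [0.494, -3.102, -0.0]
contact_force: [0.1, 0.1, 0.1]
finger_gap: 0.0002
```

>>> servo_tool(dp=[[0,0,0.4],[0,0,0.3],[0,0,0]], turn=[[0,0,0],[0,0,0],[0,0,0]], claw=[-1,-1,-1])

```text
time: 26.35
tcp_pos: [0.6215, -0.2052, 0.1062]
tool_rot: [0.494, -3.102, -0.0]
contact_force: [0.0, 0.5, -0.2]
finger_gap: -0.0004
```

Clicked: the force is zero. I'll feel for the rim in small steps.

>>> servo_tool(dp=[[0,0,0.3],[0,0,0.2],[0,0,0]], turn=[[0,0,0],[0,0,0],[0,0,0]], claw=[-1,-1,-1])

```text
time: 26.72
tcp_pos: [0.6215, -0.2052, 0.1057]
tool_rot: [0.494, -3.102, 0.0]
contact_force: [-0.5, -0.3, 0.8]
finger_gap: -0.0
```

>>> servo_tool(dp=[[0,0,0.3],[0,0,0],[0,0,0]], turn=[[0,0,0],[0,0,0],[0,0,0]], claw=[-1,-1,-1])

```text
time: 27.1
tcp_pos: [0.6215, -0.2052, 0.1055]
tool_rot: [-0.494, 3.103, -0.0]
contact_force: [-0.7, -1.0, 0.6]
finger_gap: 0.0001
```

```bash
python3 - <<'E'
from h import *
m,im=shot("q3")
S=get_image("scene");cv2.imwrite("pics/q3s.png",cv2.resize(S[210:330,200:320],None,fx=5,fy=5,interpolation=cv2.INTER_CUBIC))
E
```

```text
27.15 [ 0.6216 -0.2052  0.1055] [-9.506e-01 -3.104e-01 -1.000e-04] [ 1.e-04 -1.e-04 -1.e+00] F [-0.34  0.51  1.57] gap 0.0
```

View pics/q3s.png

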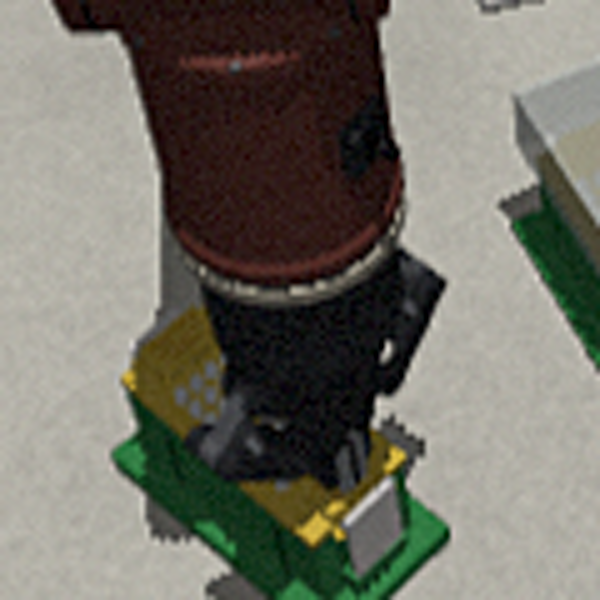

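>>> servo_tool(dp=[[0,0,0.3],[0,0,0],[0,0,0]], turn=[[0,0,0],[0,0,0],[0,0,0]], claw=[-1,-1,-1])

```text
time: 27.58
tcp_pos: [0.6216, -0.2052, 0.1053]
tool_rot: [-0.494, 3.102, -0.0]
contact_force: [-1.7, -0.4, 3.7]
finger_gap: -0.0
```

>>> servo_tool(dp=[[0,0,0.3],[0,0,0],[0,0,0]], turn=[[0,0,0],[0,0,0],[0,0,0]], claw=[-1,-1,-1])

```text
time: 27.95
tcp_pos: [0.6216, -0.2052, 0.1052]
tool_rot: [-0.494, 3.102, 0.0]
contact_force: [-2.2, -0.4, 5.7]
finger_gap: 0.0005
```

>>> servo_tool(dp=[[0,0,0.3],[0,0,0],[0,0,0]], turn=[[0,0,0],[0,0,0],[0,0,0]], claw=[-1,-1,-1])

```text
time: 28.32
tcp_pos: [0.6216, -0.2052, 0.1052]
tool_rot: [-0.494, 3.102, 0.0]
contact_force: [-2.1, 1.8, 8.3]
finger_gap: 0.0
```

The rim is reached: the TCP is stuck at 0.1052 while the force rises to 8 N. The first end is home, so I'll lift and go to the other pad.

>>> servo_tool(dp=[[0,0,-8],[0,0,-18],[0,0,-20],[0,0,-10],[15,0,0],[25,0,0],[30,0,0],[25,0,0],[10.5,0.3,0],[0,0,0],[0,0,0]], turn=[[0,0,0],[0,0,0],[0,0,0],[0,0,0],[0,0,0],[0,0,0],[0,0,0],[0,0,0],[0,0,0],[0,0,0],[0,0,0]], claw=[-1,-1,-1,-1,-1,-1,-1,-1,-1,-1,-1])

```text
time: 29.7
tcp_pos: [0.5219, -0.237, 0.1604]
tool_rot: [-0.495, 3.102, -0.0]
contact_force: [-0.2, -0.6, 0.1]
finger_gap: 0.0004
```

```bash
python3 - <<'E'
from h import *
m,im=shot("q4");print(bot.read_state()["qpos"].round(2))
S=get_image("scene");cv2.imwrite("pics/q4s.png",cv2.resize(S[210:330,200:320],None,fx=5,fy=5,interpolation=cv2.INTER_CUBIC))
E
```

```text
29.75 [ 0.5219 -0.2371  0.1604] [-0.9502 -0.3115 -0.    ] [ 1.e-04 -2.e-04 -1.e+00] F [ 0.39 -0.37 -0.82] gap 0.0001
[-0.2   0.28  0.65  1.8  -0.19  1.12  2.4 ]
```

View pics/q4.png

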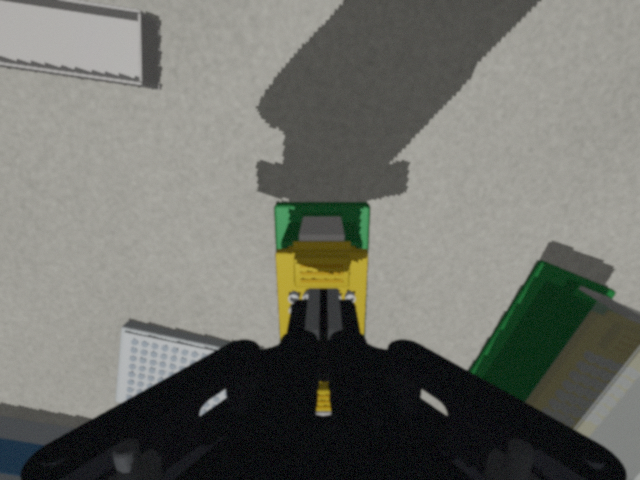

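View pics/q4s.png

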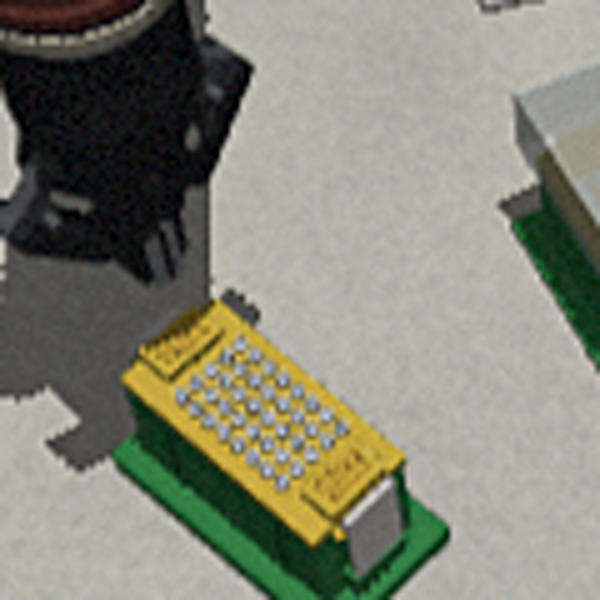

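```bash
python3 - <<'E'
from h import *
im=cv2.imread("pics/q4.png");m=pickle.load(open("pics/q4.pkl","rb"));p,R,s=pose()
cv2.imwrite("pics/q4c.png",cv2.resize(im[190:350,250:400],None,fx=5,fy=5,interpolation=cv2.INTER_CUBIC)[:800])
for v in (236,240,244,248,252,290,320):
    print(v,(R.inv().apply(onz(m,323,v,.0925)-p)*1e3).round(1),(R.inv().apply(onz(m,323,v,.0845)-p)*1e3).round(1))
E
```

```text
236 [21.6  0.1 67.9] [19.2  0.1 75.9]
240 [19.2  0.1 67.9] [16.7  0.1 75.9]
244 [16.8  0.1 67.9] [14.1  0.1 75.9]
248 [14.3  0.1 67.9] [11.6  0.1 75.9]
252 [11.8  0.1 67.9] [ 9.   0.1 75.9]
290 [-12.6   0.1  67.9] [-16.5   0.1  75.9]
320 [-33.2   0.1  67.9] [-37.9   0.1  75.9]
```

View pics/q4c.png

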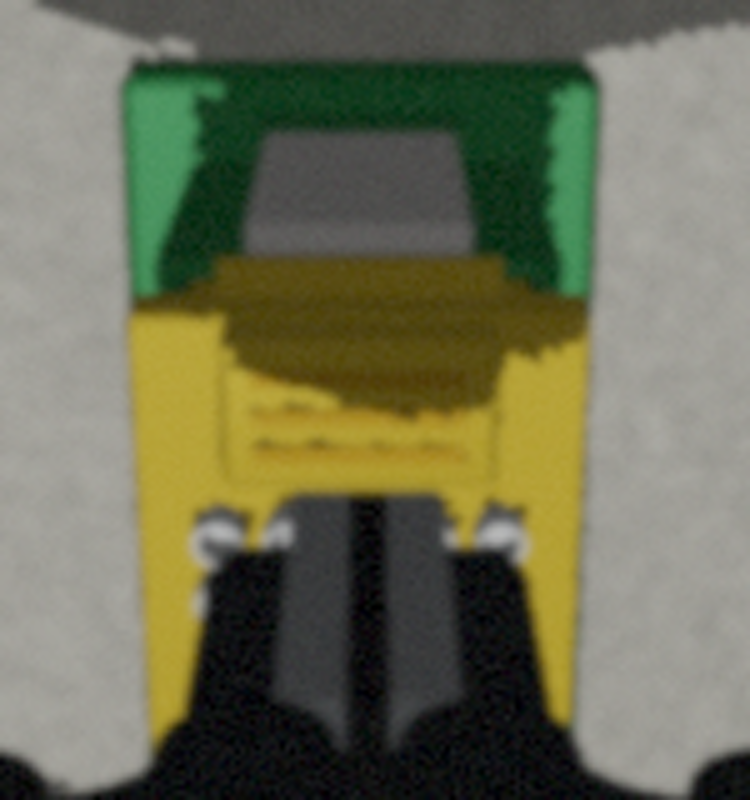

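This pad's centre is at tool (−0.5, −0.6) mm, and the tips begin 16 mm inward, clear of the finger. The scene view shows the tray with the camera-side end down and this end still high. I'll descend.

>>> servo_tool(dp=[[1,-0.5,10],[0,0,14],[0,0,11],[0,0,6],[0,0,0],[0,0,0]], turn=[[0,0,0],[0,0,0],[0,0,0],[0,0,0],[0,0,0],[0,0,0]], claw=[-1,-1,-1,-1,-1,-1])

```text
time: 30.55
tcp_pos: [0.5206, -0.2386, 0.1199]
tool_rot: [-0.494, 3.102, -0.0]
contact_force: [-0.1, 0.4, 0.0]
finger_gap: 0.0002
```

```bash
python3 - <<'E'
from h import *
m,im=shot("q5")
cv2.imwrite("pics/q5c.png",cv2.resize(im[190:350,250:400],None,fx=5,fy=5,interpolation=cv2.INTER_CUBIC)[:800])
E
```

```text
30.6 [ 0.5206 -0.2386  0.12  ] [-9.506e-01 -3.103e-01 -6.000e-04] [ 7.e-04 -2.e-04 -1.e+00] F [-0.41 -0.4  -0.68] gap -0.0001
```

View pics/q5c.png

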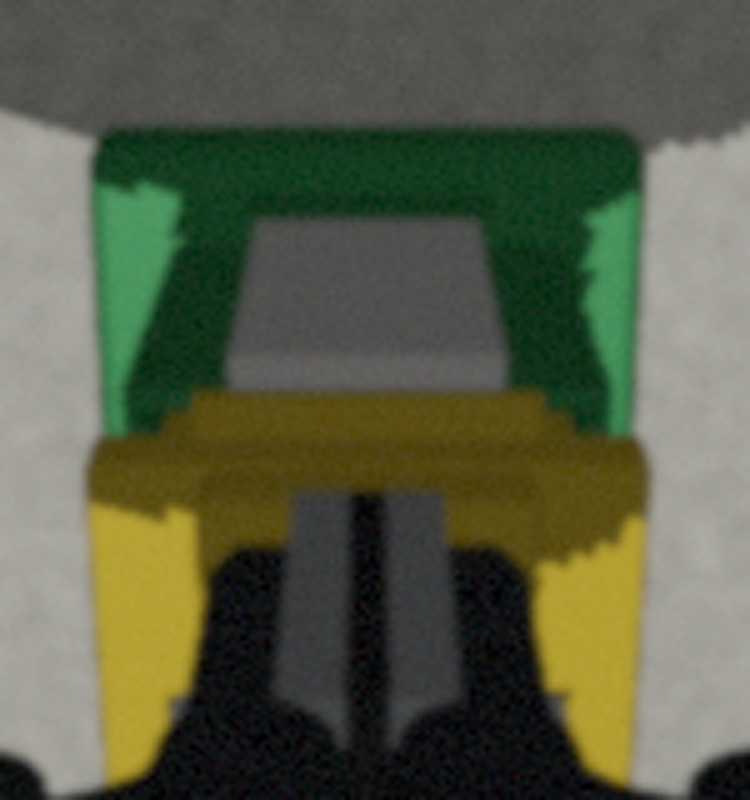

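The finger is on the pad. I'll step down again.

>>> servo_tool(dp=[[0,0,1],[0,0,1],[0,0,0.8],[0,0,0]], turn=[[0,0,0],[0,0,0],[0,0,0],[0,0,0]], claw=[-1,-1,-1,-1])

```text
time: 31.1
tcp_pos: [0.5203, -0.2384, 0.1167]
tool_rot: [0.494, -3.102, -0.0]
contact_force: [-0.2, 0.9, -0.4]
finger_gap: -0.0
```

>>> servo_tool(dp=[[0,0,0.6],[0,0,0.6],[0,0,0.6],[0,0,0]], turn=[[0,0,0],[0,0,0],[0,0,0],[0,0,0]], claw=[-1,-1,-1,-1])

```text
time: 31.6
tcp_pos: [0.5203, -0.2384, 0.1149]
tool_rot: [0.494, -3.102, 0.0]
contact_force: [-0.2, 0.2, -0.4]
finger_gap: -0.0001
```

>>> servo_tool(dp=[[0,0,0.5],[0,0,0.5],[0,0,0]], turn=[[0,0,0],[0,0,0],[0,0,0]], claw=[-1,-1,-1])

```text
time: 31.98
tcp_pos: [0.5203, -0.2384, 0.1139]
tool_rot: [0.494, -3.103, 0.0]
contact_force: [0.2, -0.5, -0.1]
finger_gap: -0.0002
```

>>> servo_tool(dp=[[0,0,0.5],[0,0,0.5],[0,0,0]], turn=[[0,0,0],[0,0,0],[0,0,0]], claw=[-1,-1,-1])

```text
time: 32.35
tcp_pos: [0.5203, -0.2384, 0.1129]
tool_rot: [0.494, -3.102, -0.0]
contact_force: [0.2, -0.4, -0.3]
finger_gap: -0.0003
```

>>> servo_tool(dp=[[0,0,0.5],[0,0,0.5],[0,0,0]], turn=[[0,0,0],[0,0,0],[0,0,0]], claw=[-1,-1,-1])

```text
time: 32.72
tcp_pos: [0.5204, -0.2385, 0.112]
tool_rot: [-0.494, 3.102, -0.0]
contact_force: [-0.6, 0.5, 2.0]
finger_gap: -0.0003
```

```bash
python3 - <<'E'
from h import *
m,im=shot("q6")
cv2.imwrite("pics/q6c.png",cv2.resize(im[190:350,250:400],None,fx=5,fy=5,interpolation=cv2.INTER_CUBIC)[:800])
S=get_image("scene");cv2.imwrite("pics/q6s.png",cv2.resize(S[210:330,200:320],None,fx=5,fy=5,interpolation=cv2.INTER_CUBIC))
E
```

```text
32.775 [ 0.5204 -0.2385  0.112 ] [-9.506e-01 -3.104e-01 -1.000e-04] [ 1.e-04 -1.e-04 -1.e+00] F [-0.08 -0.18  1.36] gap -0.0001
```

View pics/q6c.png

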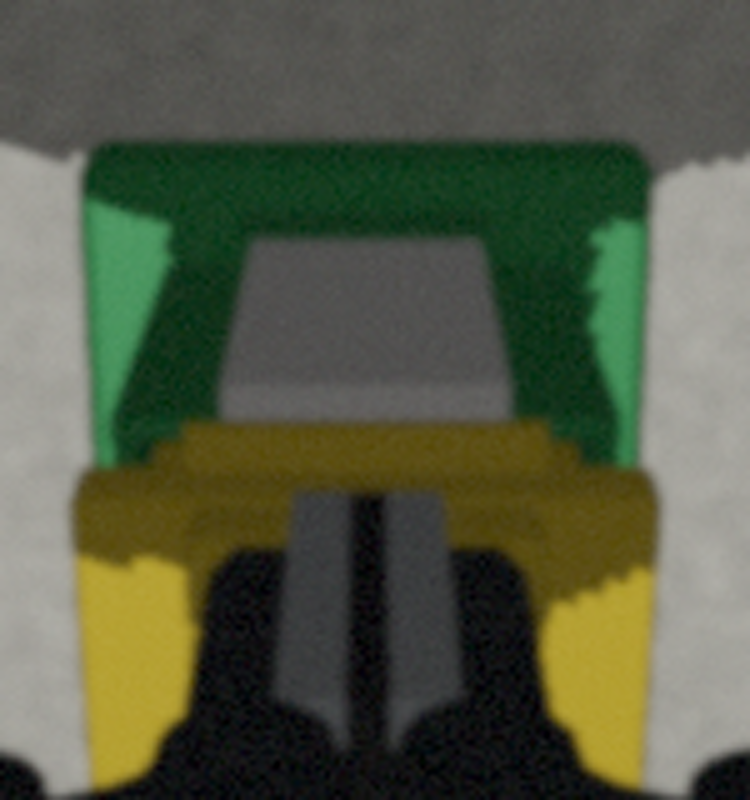

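View pics/q6s.png

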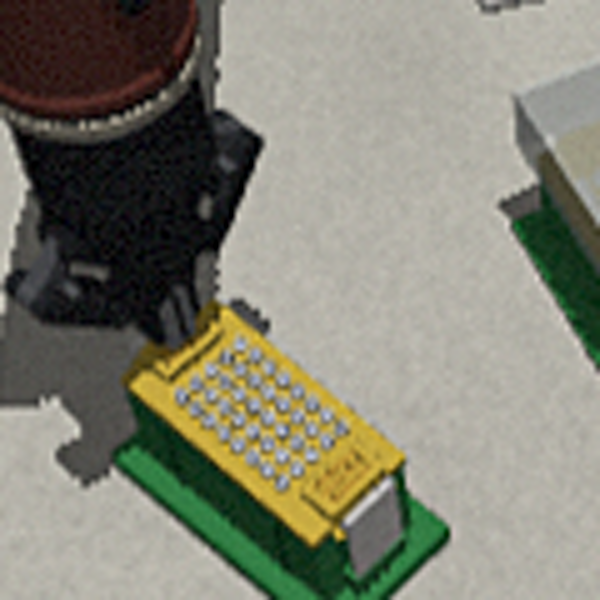

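Contact is at TCP 0.112, so this end stood about 23 mm above the rim before the push. That is above the 21 mm needed while the other end is home. Pushing on.

>>> servo_tool(dp=[[0,0,0.5],[0,0,0.5],[0,0,0]], turn=[[0,0,0],[0,0,0],[0,0,0]], claw=[-1,-1,-1])

```text
time: 33.2
tcp_pos: [0.5204, -0.2385, 0.111]
tool_rot: [-0.494, 3.102, -0.0]
contact_force: [-1.1, -0.5, 2.3]
finger_gap: -0.0002
```

>>> servo_tool(dp=[[0,0,0.5],[0,0,0.5],[0,0,0]], turn=[[0,0,0],[0,0,0],[0,0,0]], claw=[-1,-1,-1])

```text
time: 33.58
tcp_pos: [0.5204, -0.2385, 0.11]
tool_rot: [-0.494, 3.102, -0.0]
contact_force: [-0.7, -0.0, 4.0]
finger_gap: 0.0
```

>>> servo_tool(dp=[[0,0,0.5],[0,0,0.4],[0,0,0]], turn=[[0,0,0],[0,0,0],[0,0,0]], claw=[-1,-1,-1])

```text
time: 33.95
tcp_pos: [0.5203, -0.2385, 0.1091]
tool_rot: [0.494, -3.103, 0.0]
contact_force: [-1.9, -0.2, 4.6]
finger_gap: -0.0002
```

>>> servo_tool(dp=[[0,0,0.4],[0,0,0.4],[0,0,0]], turn=[[0,0,0],[0,0,0],[0,0,0]], claw=[-1,-1,-1])

```text
time: 34.33
tcp_pos: [0.5201, -0.2385, 0.1082]
tool_rot: [0.493, -3.102, 0.0]
contact_force: [-1.5, 0.1, 3.5]
finger_gap: -0.0001
```

>>> servo_tool(dp=[[0,0,0.4],[0,0,0.4],[0,0,0]], turn=[[0,0,0],[0,0,0],[0,0,0]], claw=[-1,-1,-1])

```text
time: 34.7
tcp_pos: [0.5203, -0.2383, 0.1072]
tool_rot: [0.494, -3.102, -0.0]
contact_force: [-0.8, -1.8, 0.8]
finger_gap: 0.0006
```

>>> servo_tool(dp=[[0,0,0.4],[0,0,0.3],[0,0,0]], turn=[[0,0,0],[0,0,0],[0,0,0]], claw=[-1,-1,-1])

```text
time: 35.08
tcp_pos: [0.5203, -0.2383, 0.1066]
tool_rot: [0.494, -3.102, -0.0]
contact_force: [-0.7, 0.5, 0.8]
finger_gap: 0.0002
```

>>> servo_tool(dp=[[0,0,0.4],[0,0,0.3],[0,0,0]], turn=[[0,0,0],[0,0,0],[0,0,0]], claw=[-1,-1,-1])

```text
time: 35.45
tcp_pos: [0.5205, -0.2382, 0.1059]
tool_rot: [-0.494, 3.102, 0.0]
contact_force: [-0.8, -0.4, -0.1]
finger_gap: -0.0
```

>>> servo_tool(dp=[[0,0,0.3],[0,0,0],[0,0,0]], turn=[[0,0,0],[0,0,0],[0,0,0]], claw=[-1,-1,-1])

```text
time: 35.83
tcp_pos: [0.5203, -0.2384, 0.1057]
tool_rot: [0.494, -3.103, 0.0]
contact_force: [-0.2, -0.6, 0.4]
finger_gap: 0.0002
```

>>> servo_tool(dp=[[0,0,0.3],[0,0,0],[0,0,0]], turn=[[0,0,0],[0,0,0],[0,0,0]], claw=[-1,-1,-1])

```text
time: 36.2
tcp_pos: [0.5203, -0.2384, 0.1054]
tool_rot: [0.494, -3.102, 0.0]
contact_force: [-0.6, 0.7, -0.1]
finger_gap: 0.0002
```

>>> servo_tool(dp=[[0,0,0.3],[0,0,0],[0,0,0]], turn=[[0,0,0],[0,0,0],[0,0,0]], claw=[-1,-1,-1])

```text
time: 36.58
tcp_pos: [0.5204, -0.2384, 0.1051]
tool_rot: [0.494, -3.103, 0.0]
contact_force: [0.2, -0.3, 0.1]
finger_gap: -0.0001
```

>>> servo_tool(dp=[[0,0,0.3],[0,0,0.2],[0,0,0]], turn=[[0,0,0],[0,0,0],[0,0,0]], claw=[-1,-1,-1])

```text
time: 36.95
tcp_pos: [0.5203, -0.2384, 0.1046]
tool_rot: [0.494, -3.103, 0.0]
contact_force: [-0.4, 0.3, -0.7]
finger_gap: -0.0002
```

>>> servo_tool(dp=[[0,0,0.3],[0,0,0],[0,0,0]], turn=[[0,0,0],[0,0,0],[0,0,0]], claw=[-1,-1,-1])

```text
time: 37.33
tcp_pos: [0.5204, -0.2384, 0.1044]
tool_rot: [-0.494, 3.102, -0.0]
contact_force: [0.6, -0.2, 0.6]
finger_gap: -0.0001
```

>>> servo_tool(dp=[[0,0,0.3],[0,0,0],[0,0,0]], turn=[[0,0,0],[0,0,0],[0,0,0]], claw=[-1,-1,-1])

```text
time: 37.7
tcp_pos: [0.5204, -0.2385, 0.1043]
tool_rot: [-0.494, 3.102, 0.0]
contact_force: [-2.2, 1.4, 5.8]
finger_gap: 0.0002
```

>>> servo_tool(dp=[[0,0,0.2],[0,0,0],[0,0,0]], turn=[[0,0,0],[0,0,0],[0,0,0]], claw=[-1,-1,-1])

```text
time: 38.08
tcp_pos: [0.5204, -0.2385, 0.1043]
tool_rot: [-0.494, 3.102, 0.0]
contact_force: [-2.5, 1.6, 8.3]
finger_gap: 0.0003
```

>>> servo_tool(dp=[[0,0,-8],[0,0,-18],[0,0,-22],[0,0,-20],[-25,0,-15],[-40,0,-5],[-40,0,0],[-40,0,0],[-10,0,0],[0,0,0],[0,0,0]], turn=[[0,0,0],[0,0,0],[0,0,0],[0,0,0],[0,0,0],[0,0,0],[0,0,0],[0,0,0],[0,0,0],[0,0,0],[0,0,0]], claw=[-1,-1,-1,-1,-1,-1,-1,-1,-1,-1,-1])

```text
time: 39.45
tcp_pos: [0.6666, -0.1915, 0.1924]
tool_rot: [0.491, -3.103, 0.001]
contact_force: [-1.1, -0.5, 0.2]
finger_gap: -0.0002
```

```bash
python3 - <<'E'
from h import *
m,im=shot("f1")
cv2.imwrite("pics/f1c.png",cv2.resize(im[20:280,220:430],None,fx=2.3,fy=2.3,interpolation=cv2.INTER_CUBIC))
S=get_image("scene");cv2.imwrite("pics/f1s.png",cv2.resize(S[230:340,205:315],None,fx=5.4,fy=5.4,interpolation=cv2.INTER_CUBIC))
cv2.imwrite("pics/f1S.png",S)
E
```

```text
39.5 [ 0.6666 -0.1915  0.1925] [-9.511e-01 -3.088e-01 -1.000e-04] [ 2.e-04 -2.e-04 -1.e+00] F [0.02 0.17 0.52] gap -0.0003
```

View pics/f1c.png

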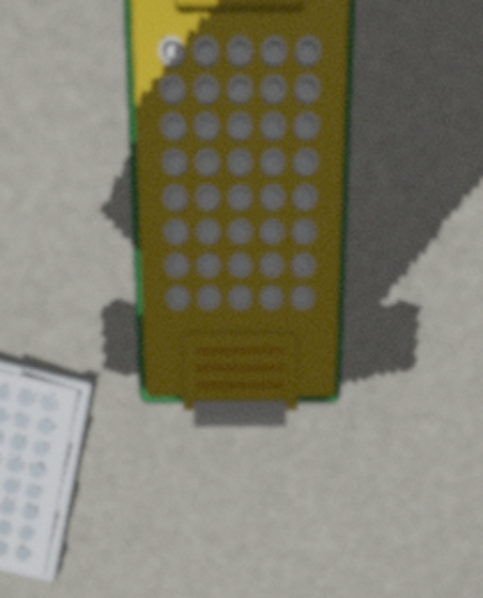

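View pics/f1s.png

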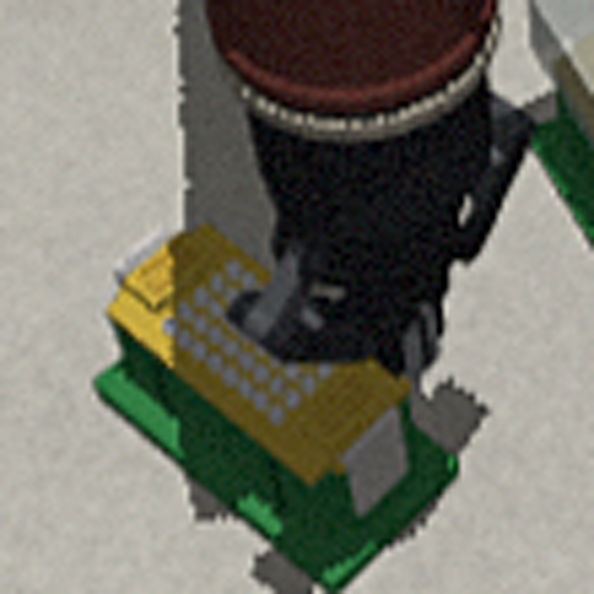

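View pics/f1S.png

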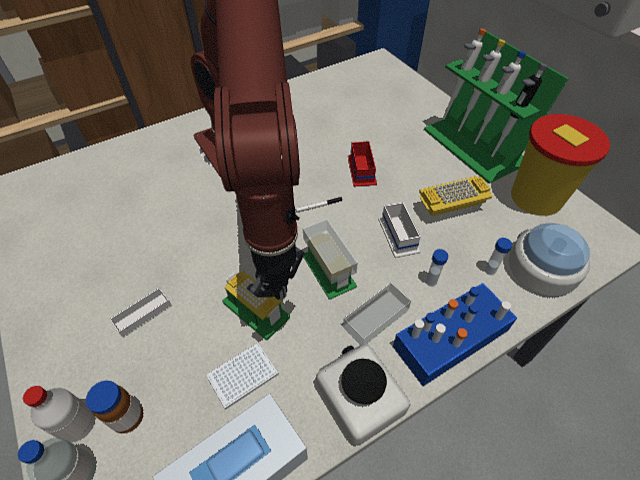

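Both ends look flush and clipped. To verify, I'll touch the first pad again and compare its height with the second (TCP 0.1043).

```bash
python3 - <<'E'
from h import *
go((0.6216,-0.2052,0.109),np.radians(-161.9))
E
```

```text
dp tool total [47.3  0.7 83.4] turn [-0.01  0.01 -0.1 ]
```

>>> servo_tool(dp=[[15,0.3,0],[20,0.4,0],[12.3,0,10],[0,0,20],[0,0,25],[0,0,15],[0,0,9],[0,0,3],[0,0,0],[0,0,0]], turn=[[0,0,0],[0,0,0],[0,0,0],[0,0,0],[0,0,0],[0,0,0],[0,0,0],[0,0,0],[0,0,0],[0,0,0]], claw=[-1,-1,-1,-1,-1,-1,-1,-1,-1,-1])

```text
time: 40.8
tcp_pos: [0.6229, -0.2045, 0.1105]
tool_rot: [-0.494, 3.102, -0.001]
contact_force: [-0.2, -0.1, -0.4]
finger_gap: 0.0005
```

>>> servo_tool(dp=[[0,0,1],[0,0,1],[0,0,0.5],[0,0,0]], turn=[[0,0,0],[0,0,0],[0,0,0],[0,0,0]], claw=[-1,-1,-1,-1])

```text
time: 41.3
tcp_pos: [0.6225, -0.2043, 0.1073]
tool_rot: [0.494, -3.102, 0.0]
contact_force: [0.1, 0.0, -0.5]
finger_gap: 0.0
```

>>> servo_tool(dp=[[0,0,0.6],[0,0,0.6],[0,0,0.4],[0,0,0]], turn=[[0,0,0],[0,0,0],[0,0,0],[0,0,0]], claw=[-1,-1,-1,-1])

```text
time: 41.8
tcp_pos: [0.6225, -0.2043, 0.1057]
tool_rot: [0.494, -3.102, -0.0]
contact_force: [-0.3, -0.1, -0.3]
finger_gap: 0.0
```

>>> servo_tool(dp=[[0,0,0.4],[0,0,0.3],[0,0,0]], turn=[[0,0,0],[0,0,0],[0,0,0]], claw=[-1,-1,-1])

```text
time: 42.18
tcp_pos: [0.6225, -0.2043, 0.105]
tool_rot: [0.494, -3.103, -0.0]
contact_force: [0.5, 0.6, 0.1]
finger_gap: 0.0001
```

>>> servo_tool(dp=[[0,0,0.3],[0,0,0],[0,0,0]], turn=[[0,0,0],[0,0,0],[0,0,0]], claw=[-1,-1,-1])

```text
time: 42.55
tcp_pos: [0.6225, -0.2043, 0.1047]
tool_rot: [0.494, -3.103, 0.0]
contact_force: [0.2, 0.3, -0.3]
finger_gap: 0.0001
```

>>> servo_tool(dp=[[0,0,0.3],[0,0,0],[0,0,0]], turn=[[0,0,0],[0,0,0],[0,0,0]], claw=[-1,-1,-1])

```text
time: 42.92
tcp_pos: [0.6225, -0.2044, 0.1044]
tool_rot: [0.494, -3.103, 0.0]
contact_force: [0.1, -0.5, 0.4]
finger_gap: -0.0
```

There was no resistance down to TCP 0.1044, the same height as the second end's home (0.1043). The first end is still flush, so I'll retreat.

>>> servo_tool(dp=[[0,0,-8],[0,0,-20],[0,0,-30],[0,0,-40],[-30,0,-10],[-40,0,0],[-30,0,0],[0,0,0],[0,0,0]], turn=[[0,0,0],[0,0,0],[0,0,0],[0,0,0],[0,0,0],[0,0,0],[0,0,0],[0,0,0],[0,0,0]], claw=[-1,-1,-1,-1,-1,-1,-1,-1,-1])

```text
time: 44.05
tcp_pos: [0.7171, -0.1741, 0.2134]
tool_rot: [-0.493, 3.103, -0.001]
contact_force: [0.1, -0.6, -0.0]
finger_gap: 0.0002
```

```bash
python3 - <<'E'
from h import *
m,im=shot("f2")
S=get_image("scene");cv2.imwrite("pics/f2s.png",cv2.resize(S[230:340,205:315],None,fx=5.4,fy=5.4,interpolation=cv2.INTER_CUBIC))
T=get_image("top");cv2.imwrite("pics/f2t.png",T)
E
```

```text
44.1 [ 0.7169 -0.1743  0.2135] [-9.510e-01 -3.093e-01 -2.000e-04] [ 5.e-04 -7.e-04 -1.e+00] F [0.44 0.35 0.54] gap 0.0002
```

View pics/f2.png

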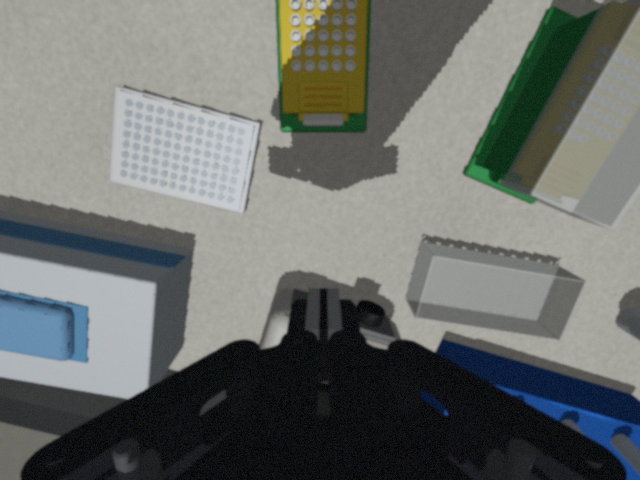

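View pics/f2s.png

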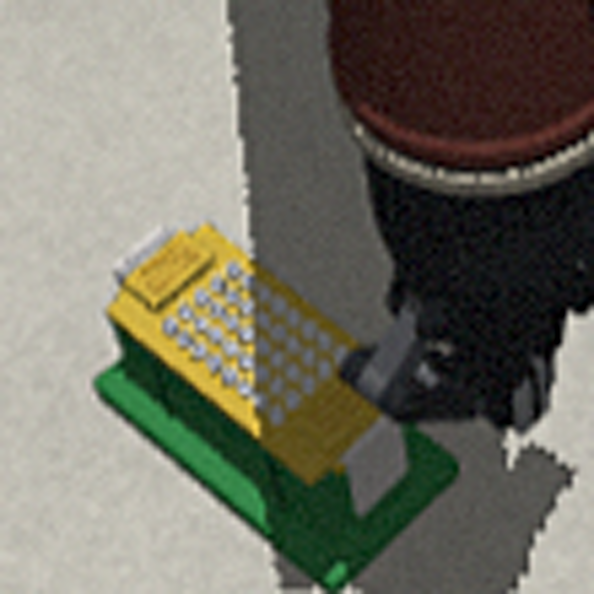

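View pics/f2t.png

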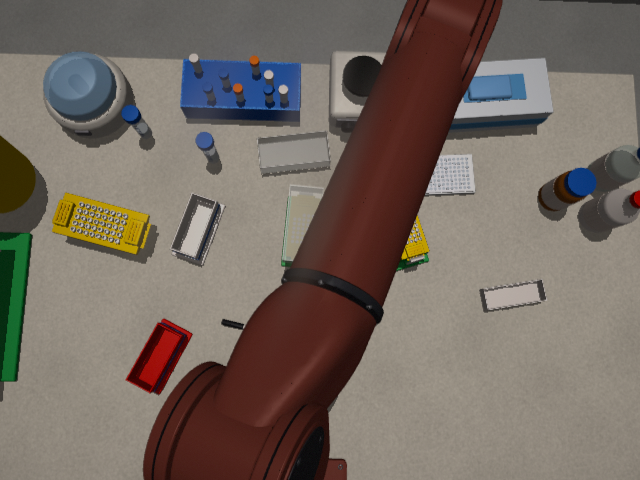

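The tray lies flush in the green box with both clips over the ledges (clips at scene-crop (140,255) and (385,465)). The carrier at top (198,228) is empty, and the other things visible in the top view are where they were. I'll hand in.

```bash
python3 - <<'E'
from workcell import ticket
print(ticket.finish_job())
E
```

```text
the job is handed in; nothing more can be done
None
```

The yellow tray is clipped into the green box at both ends, and I handed the job in at about 44 s of the 72 s. The hand-in reports no verdict, so the result below rests on my own checks.

**What I did:**
- I took the 122×58 mm tray from the white carrier with the blue band, gripping its bare long edges at 40 N.
- I set it high on the clips, and about 5 N showed at contact.
- I pushed the far pad home, then the near pad. The highest force readings were about 8 N and 5 N before the clicks, dropping to about zero. Each push stopped at about 8 N on the rim.

**Last checks:**
- **Flush:** touching the first pad again met no resistance down to a tool height of 0.1044 m. The second pad's home height was 0.1043 m, so both ends agree.
- **Seen by camera:** the pictures show both clips over the ledges and the carrier empty. The other things on the bench that I could see had not moved. The arm hid part of the top view (full box, marker, plate), but the other cameras showed those in place before hand-in.

**Disagreements:**
- Camera heights came out 1–2 mm low on the carrier.
- Two estimates of the tray's lengthwise offset over the box differed by about 3 mm, so I took the middle. The tray then went in without resistance.
- The second pad met the finger about 2–3 mm lower than expected because the tray was tilted. By my estimate it still stood about 23 mm above the rim, over the 21 mm required.

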